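Ready the flat-lap machine: unsnap its dust lid and mount the lap wheel

ROBOT

A 6-joint arm with a two-finger parallel gripper is mounted at the origin on a cart in front of the work surface, level with it; the furniture and walls round the work are solid. World frame = base frame: x ahead of the robot, y to its left, z up, the work surface at z = 0. Lengths are in m, angles in rad, forces in N, time in s.
With the tool pointing down it reaches from about 0.325 to 0.9 m from the base axis. Payload 6.1 kg.
Tool frame: the origin (TCP) lies at the very end of the fingers, on their centre line; the grasp point (between the pads) lies 19 mm behind it (bot.pinch_z is the distance from the TCP to the grasp point, in m); z points along the fingers, y is the direction in which the jaws open and shut (so a half turn about z gives the same grasp; the last joint's range is limited). The gripper opens to 87 mm and grips with 3 to 60 N. Pads are 19 mm wide; open, the fingers measure 117 mm over their backs; the gripper's body (75 mm by 190 mm) begins 51 mm behind the grasp point.
Start: joints at [-1.384, 0.22, 1.526, -0, 1.395, -0.126], TCP at [0.192, -0.595, 0.197] pointing down, gripper open.
Joint ranges: [-2.98, 2.98], [-0.91, 2.08], [0.09, 2.57], [-1.24, 4.39], [0.2, 2.65], [-2.68, 2.68]. Speed limits (rad/s): [2.57, 2.57, 3.01, 3.14, 3.14, 3.14].

INTERFACE

Orientations are given as a unit quaternion [w, x, y, z].
In Python, from cell import bot gives the robot as it stands.
- The arm moves only by the shell command python3 -m jog 'ROWS' [FORCE]. ROWS is a JSON object of lists of equal length, an entry for each row: "claw": the finger opening in mm, from 0 to 87; "dp": the shift along the world's x, y, z normalised to -1 to 1, where 1 is 0.8 m, a list of three; "delta_rot": the turn, a rotation vector about the world's x, y, z normalised to -1 to 1, where 1 is pi rad, a list of three. A call has 1 to 20 rows; each row is the pose to reach, as a shift and turn from the pose measured when the call began, turning the shorter way round; what a row does not reach only later rows make up. A row lasts 1/10 s, in which the tool goes at most 50 mm and 8.59 degrees, less where a joint would pass 70% of its speed; a pose out of reach is approached as far as the arm can. A call with a number of a shift or a turn outside -1 to 1 is refused whole. A call with a gripper value outside its range is refused whole. The fingers move at their own pace and stop on an object; FORCE is the grip in N (left out, the last holds). Time passes only in rows, so rows that repeat a pose let the fingers close. It gives the time, the measured TCP pose, the force and the opening at its end, in the units of the state.
- bot.state(): the state, without advancing time (a new reading comes with each control period).
- bot.grab_frame(name): name is "scene" or "side" or "wrist"; returns the picture (400x640x3 uint8, red, green, blue); there is no depth.
- bot.camera_params(name): a dict with "K" (3x3 intrinsics, pixels), "k1" (the pictures are not rectified: a ray, as slopes to the right and down, at radius r is drawn at 1 + k1 r^2 times it, then the intrinsics apply), "position" and "orientation" of the camera in the world. Camera axes: x right, y up, looking along -z (the intrinsics and any distortion apply to the point x, -y, -z); pixel columns grow to the right and rows downward; lengths in m; the calibration is good to about 2 mm. A picture is of the moment at which its call begins: read the wrist's pose just before it. camera_params takes no time and is no camera call; for the wrist camera it gives the pose at the moment of the call.
- bot.finish_job(): hands the job in, once; it reports no verdict.
The state is a dict: "clock": time; "joints": joint angles; "qvel": joint speeds; "effort": joint torques, N m; "ee_pos": TCP position; "orientation": TCP orientation; "wrist_force": force on the tool from outside, world axes, zero at the start; "wrist_torque": the same for the moment, N m; "opening": opening from 0.0 (shut) to 1.0 (fully open).
Only numpy, scipy, OpenCV 4.12 (cv2) and the standard library are available. Lean on these libraries where they do the work, as an engineer would, in place of code of your own. Each camera call takes 0.05 s, during which the arm holds its last target.

TASK

Get the small flat-lap polishing machine ready for work: squeeze the orange snap tab of its dust lid towards the rib behind it, swing the lid up and off without wrenching it, and lay it flat on the clear bench to the left of the machine. Then set the lap wheel on the machine's spindle, turning it gently until its slot finds the cross pin and it drops fully home. Do not force anything, and leave the other things on the bench where they are.

Things in the scene. Friction and masses are not known exactly. Their poses are not given: they have to be found in the camera images.
- machine: flat-lap machine: grey-green casing fixed to the bench, 168 (x) x 140 (y) x 58 mm, open on top under its lid; walls 12 mm front and rear, 8 mm at the sides. Origin: centre of its underside, on the bench, below the spindle; z up; front (-x, with dial and rocker switch) towards the robot. In the pan stands the steel spindle
- seat (a point): centre of the spindle's flange, on its axis, 30 mm above the bench: the wheel's underside rests here when home. Above it the shaft is round, 10 mm thick, with a tapered tip 22 mm above this point. z up
- pin_top (a point): on the spindle axis, level with the top of the cross pin, 10 mm above the seat. The pin is 4 mm thick, 20 mm long, level. Its angle is not known beforehand: it lies along the machine's y axis give or take 40 degrees. The spindle is stiff to turn (0.12 N m)
- lid: pale dust lid, plate 140 (x) x 120 (y) x 4 mm, 0.11 kg, inside the casing's rim with its top flush. Origin: centre of the plate's underside, 54 mm above the bench when closed; x to its rear, z up. Held by two hooks at the rear and the snap tab in front. Laid down it rests on the tab's spring (29 mm below the plate) and the hooks: tilted about 9 degrees, origin about 18 mm high
- lid_hooks (a point): middle between the two rigid hooks under the lid's rear edge (at y = +-35 mm), 76 mm behind the lid's origin; they reach 4 mm into pockets of the rear wall and are the hinge line. With the tab squeezed, swing the lid's front up about this line by 11 to 16 degrees, then draw it 8 to 14 mm towards its front and lift. Pulled straight up, the hooks bind; with the tab free, its catch holds
- lid_rib (a point): middle of the rear face of the lid's upright finger rib, 28 mm in front of the lid's origin: 32 mm wide (y), 6 mm thick (x), top 19 mm above the plate's top. Nothing stands behind it
- lid_front (a point): middle of the lid's front edge, top of the plate: 70 mm in front of the lid's origin, 58 mm above the bench when closed
- tab_pad (a point): middle of the outer (front) face of the orange snap tab's thumb pad, 24 mm wide (y), 2 to 21 mm above the plate's top, leaning outward when free; moves with the tab. Free it is 46 mm in front of the rib's rear face; fully pressed 35.5 mm and upright. The casing's rim lies below it
- lid_tab (a joint): how far the snap tab is pressed towards the rib, rad: 0 free, 0.27 at its stop; its catch is clear of the casing from 0.21 on. Sprung: about 9 N on the pad presses it fully
- lid_place (a point): fixed point on the bench top, left (+y) of the machine: middle of a clear stretch 200 mm (x) by 160 mm (y) where the lid can be laid
- lap_wheel: lap wheel: brown disc 96 mm across, 8 mm thick, with a bright square hub 28 mm wide, 30 mm high over all; 0.16 kg. Origin: centre of its underside. Bore 12.4 mm with a cross slot 7.2 x 23 mm along the wheel's x, right through; hub flats square to x and y. On the spindle it stands on the pin, 10 mm above home, until the slot is within about 8 degrees of the pin; either way round fits
- tape_roll: roll of clear tape lying flat, 74 x 75 mm, 25 mm high, loose; origin at the centre of its underside. Not to be moved
- steel_dish: open spun steel dish, 100 mm across, 51 mm high, loose; origin at the centre of its underside. Not to be moved
- wax_puck: yellow beeswax puck, 45 mm across, 16 mm high, loose; origin at the centre of its underside. Not to be moved
- charcoal_block: black charcoal soldering block, 50 x 75 mm, 25 mm high, loose; origin at the centre of its underside. Not to be moved
- scrap_tin: open grey tin, 67 mm across, 45 mm high, loose; origin at the centre of its underside. Not to be moved
There are look-alikes about, which are no part of the job. What is shaped like the lap_wheel but yellow is not meant.

How it is judged:
By the outcome, as a careful person would: the job done as asked, in the order asked, and still so for the second after the job is handed in, with the robot touching nothing.
It also fails if it takes over 64 s, if anything falls off the work surface, if the arm or the gripper's body presses on something with over 40 N, if the wrist force passes 120 N, or if a joint passes its speed limit or range.

## Working session

There is one attempt and no reset: what is moved stays moved. The work goes in short steps, Python scripts to look and compute and a shell command to move; the robot and the scene stay as the last step left them, time stands still between calls to the robot, and variables do not carry over. Pictures are saved under pics/ and viewed, and the job is handed in when it is done.

```bash
ls; mkdir -p pics; python3 - <<'E'
from cell import bot
import cv2
print(bot.state())
for n in ["scene","side","wrist"]:
    im=bot.grab_frame(n); cv2.imwrite(f"pics/{n}0.png",im[:,:,::-1]); print(n,bot.camera_params(n))
print(bot.pinch_z)
E
```

```text
pics
{'clock': 0.0, 'joints': array([-1.38407444e+00,  2.21231214e-01,  1.52763769e+00, -8.03730648e-06,
        1.39470075e+00, -1.26089172e-01]), 'qvel': array([-0.00075793, -0.00065894,  0.00046408,  0.00055706, -0.00054117,
       -0.00084431]), 'effort': array([ 1.13667379e-04, -4.94612074e+01, -3.87379611e+01,  7.00172572e-02,
        5.71498973e-02, -1.50518149e-04]), 'ee_pos': array([ 0.19220595, -0.593992  ,  0.19632009]), 'orientation': array([-9.87928209e-04,  9.87792976e-01,  1.55769251e-01, -3.39171917e-05]), 'wrist_force': array([0.14850721, 0.41112314, 1.25511799]), 'wrist_torque': array([-0.02018119,  0.02787283,  0.03388442]), 'opening': 0.9964222921416456}
scene {'K': array([[510.21362921,   0.        , 317.05771955],
       [  0.        , 510.21362921, 197.75186285],
       [  0.        ,   0.        ,   1.        ]]), 'k1': -0.054201759133881575, 'position': array([-0.71230059, -1.24148851,  0.84399716]), 'orientation': array([ 0.76023615,  0.51004179, -0.22962381, -0.33041077])}
side {'K': array([[413.96560861,   0.        , 320.06845213],
       [  0.        , 413.96560861, 196.22097238],
       [  0.        ,   0.        ,   1.        ]]), 'k1': -0.07901090480995462, 'position': array([0.637386  , 1.12965148, 0.63279939]), 'orientation': array([-0.01433269,  0.00503549,  0.51933536,  0.85443549])}
wrist {'K': array([[282.28085129,   0.        , 320.53257088],
       [  0.        , 282.28085129, 195.5528477 ],
       [  0.        ,   0.        ,   1.        ]]), 'k1': 0.015352401918211639, 'position': array([ 0.27041568, -0.57042802,  0.38464653]), 'orientation': array([ 0.79958811, -0.12008046,  0.08879133, -0.58168345])}
0.0187
```

View pics/scene0.png

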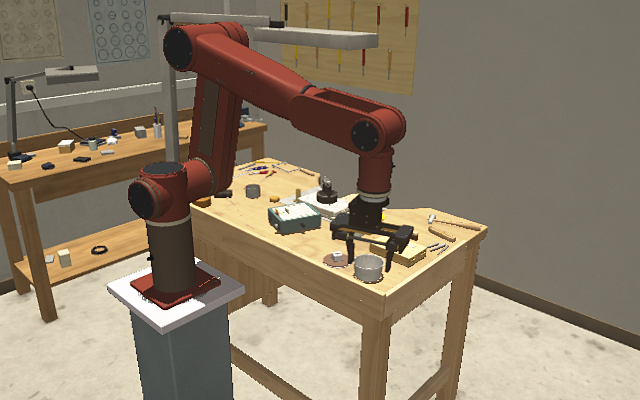

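View pics/side0.png

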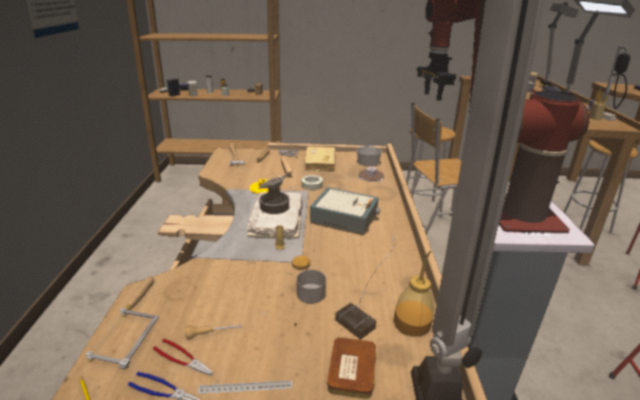

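View pics/wrist0.png

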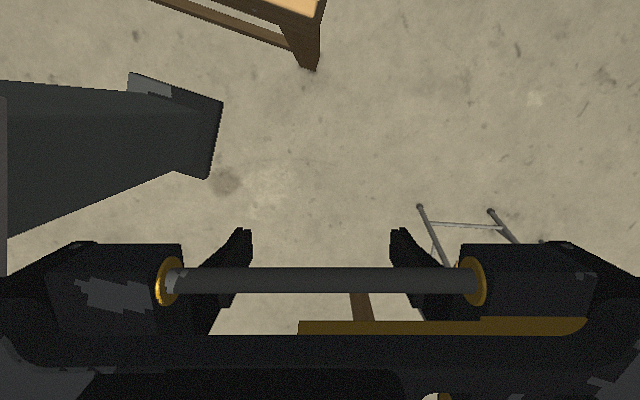

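The scene view shows the machine near (293,218), the brown wheel with its bright hub at (337,259) and the dish at (368,268). The side view shows the machine at (345,208), the dish at (368,157) and the yellow look-alike at (260,186). Next I'll localise these.

```bash
cat > h.py <<'E'
import numpy as np, cv2
from scipy.spatial.transform import Rotation as R
from scipy.optimize import least_squares
from cell import bot
def rot(q): return R.from_quat([q[1],q[2],q[3],q[0]])
def project(p,c):
    v=rot(c["orientation"]).inv().apply(np.atleast_2d(p)-c["position"])
    x=v[:,0]/-v[:,2]; y=-v[:,1]/-v[:,2]; s=1+c["k1"]*(x*x+y*y)
    K=c["K"]; return np.c_[K[0,0]*x*s+K[0,2],K[1,1]*y*s+K[1,2]]
def ray(px,c):
    K=c["K"]; d=np.array([(px[0]-K[0,2])/K[0,0],(px[1]-K[1,2])/K[1,1]]); u=d.copy()
    for _ in range(20): u=d/(1+c["k1"]*(u@u))
    return c["position"],rot(c["orientation"]).apply([u[0],-u[1],-1.])
def onz(px,c,z):
    o,d=ray(px,c); return o+d*(z-o[2])/d[2]
def crop(im,x0,y0,x1,y1,f,name):
    cv2.imwrite("pics/"+name,cv2.resize(im[y0:y1,x0:x1],None,fx=f,fy=f,interpolation=cv2.INTER_CUBIC))
E
python3 - <<'E'
from h import *
a=cv2.imread("pics/scene0.png");b=cv2.imread("pics/side0.png")
crop(a,230,160,430,300,4,"scene0c.png");crop(b,240,130,440,270,4,"side0c.png")
cs=bot.camera_params("scene");cd=bot.camera_params("side")
print("scene machine",onz((293,213),cs,.058),"wheel",onz((337,262),cs,0.004))
print("side machine",onz((345,202),cd,.058),"wheel",onz((370,175),cd,0.008))
E
```

```text
scene machine [0.54959696 0.02902396 0.058     ] wheel [ 0.44985626 -0.27935749  0.004     ]
side machine [0.57113    0.05399828 0.058     ] wheel [ 0.46620466 -0.25529456  0.008     ]
```

View pics/scene0c.png

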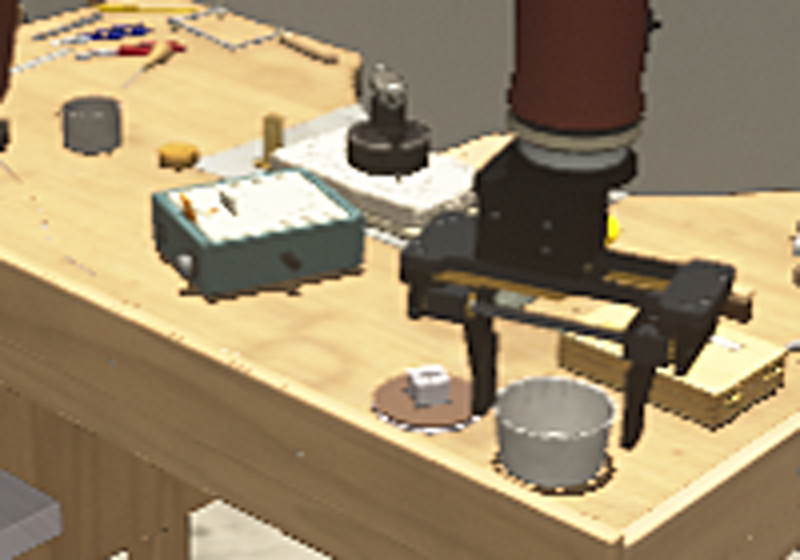

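View pics/side0c.png

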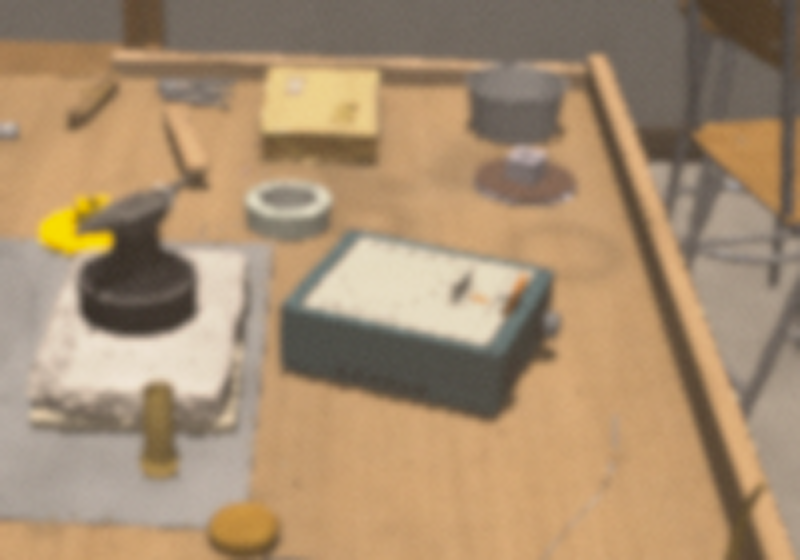

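```bash
python3 - <<'E'
from h import *
cd=bot.camera_params("side")
for p in [(328,188),(378,197.5),(365,219),(311,207.5)]: print(onz(p,cd,.058))
cw=bot.camera_params("wrist"); print(rot(cw["orientation"]).apply([0,0,-1]),rot(cw["orientation"]).as_matrix())
E
```

```text
[ 0.62143302 -0.03581397  0.058     ]
[0.47005623 0.01887903 0.058     ]
[0.51947796 0.14943309 0.058     ]
[0.66980903 0.09352425 0.058     ]
[-0.28169061 -0.08873293 -0.95539357] [[ 0.30752093  0.90889013  0.28169061]
 [-0.95153855  0.2944501   0.08873293]
 [-0.00229534 -0.29532671  0.95539357]]
```

```bash
python3 -m jog '{"dp":[[0.05,0.08,0.03],[0.09,0.15,0.06],[0.12,0.22,0.08],[0.15,0.28,0.08],[0.17,0.34,0.08],[0.19,0.40,0.08],[0.21,0.43,0.08],[0.21,0.43,0.08],[0.21,0.43,0.08]],"delta_rot":[[0,0,-0.03],[0,0,-0.06],[0,0,-0.1],[0,0,-0.1],[0,0,-0.1],[0,0,-0.1],[0,0,-0.1],[0,0,-0.1],[0,0,-0.1]],"claw":[87,87,87,87,87,87,87,87,87]}' 30; python3 - <<'E'
from h import *
cw=bot.camera_params("wrist");im=bot.grab_frame("wrist")
cv2.imwrite("pics/w1.png",im[:,:,::-1]);np.save("w1.npy",cw,allow_pickle=True)
E
```

```text
clock: 1.05
ee_pos: [0.3619, -0.2461, 0.2609]
orientation: [-0.001, 1.0, 0.002, 0.001]
wrist_force: [-0.1, 0.1, 0.3]
opening: 1.0
```

View pics/w1.png

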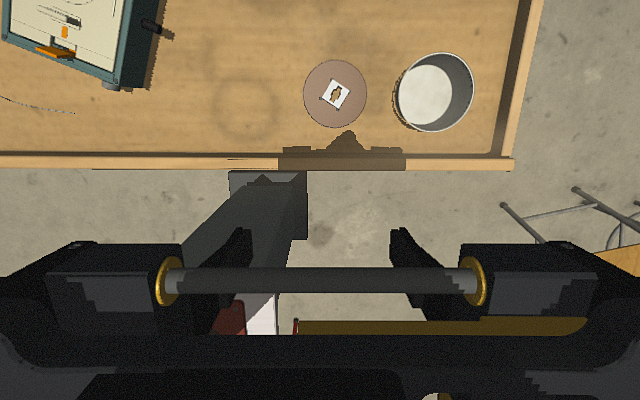

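The wheel centre is at (335,94), with its slot running diagonally and the dish 100 px to the right. Next I move over the machine with the jaws turned along its x axis.

```bash
python3 -m jog '{"dp":[[0.03,0.03,-0.01],[0.06,0.06,-0.02],[0.09,0.09,-0.03],[0.12,0.13,-0.04],[0.15,0.17,-0.05],[0.18,0.21,-0.06],[0.21,0.25,-0.07],[0.222,0.27,-0.075],[0.222,0.27,-0.075],[0.222,0.27,-0.075],[0.222,0.27,-0.075]],"delta_rot":[[0,0,0.05],[0,0,0.1],[0,0,0.15],[0,0,0.2],[0,0,0.25],[0,0,0.3],[0,0,0.35],[0,0,0.389],[0,0,0.389],[0,0,0.389],[0,0,0.389]],"claw":[87,87,87,87,87,87,87,87,87,87,87]}'; python3 - <<'E'
from h import *
cw=bot.camera_params("wrist");im=bot.grab_frame("wrist")
cv2.imwrite("pics/w2.png",im[:,:,::-1]);np.save("w2.npy",cw,allow_pickle=True)
E
```

```text
clock: 2.2
ee_pos: [0.5384, -0.034, 0.2009]
orientation: [-0.0, 0.819, 0.573, -0.0]
wrist_force: [-0.1, -0.5, 0.2]
opening: 1.001
```

View pics/w2.png

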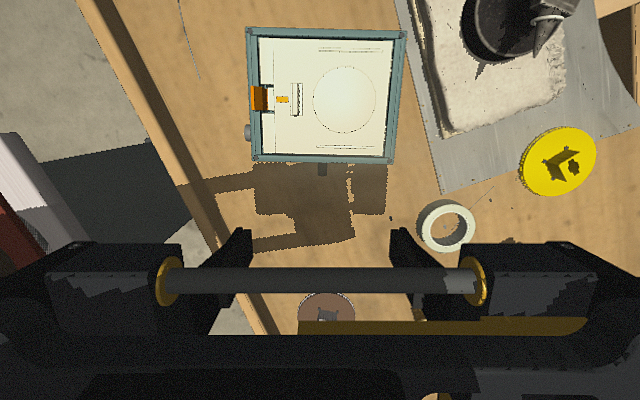

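```bash
python3 - <<'E'
from h import *
a=cv2.imread("pics/w2.png"); crop(a,230,10,420,180,4.2,"w2c.png")
a=cv2.imread("pics/w1.png"); crop(a,290,45,390,140,6,"w1c.png")
E
```

```text
(no output)
```

View pics/w2c.png

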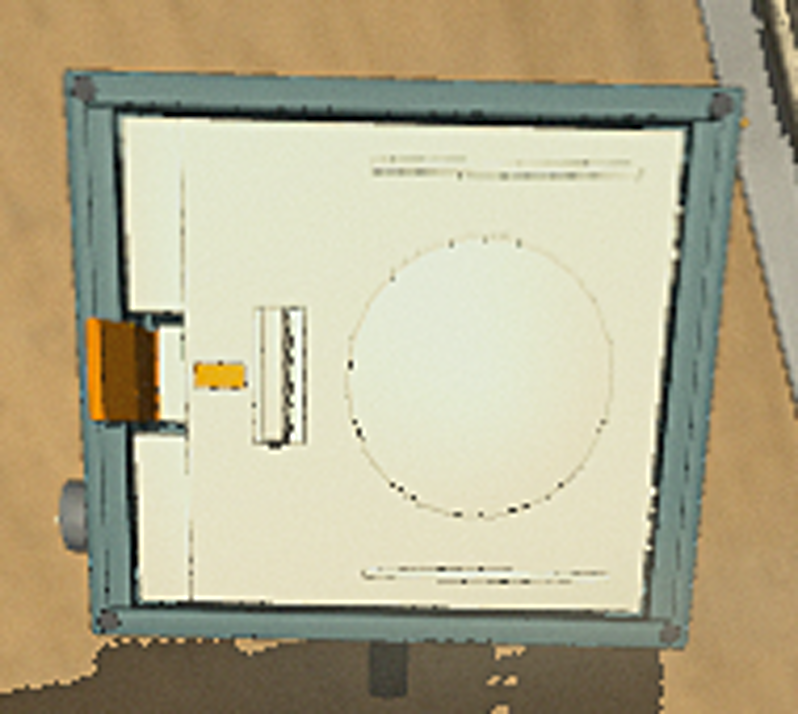

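View pics/w1c.png

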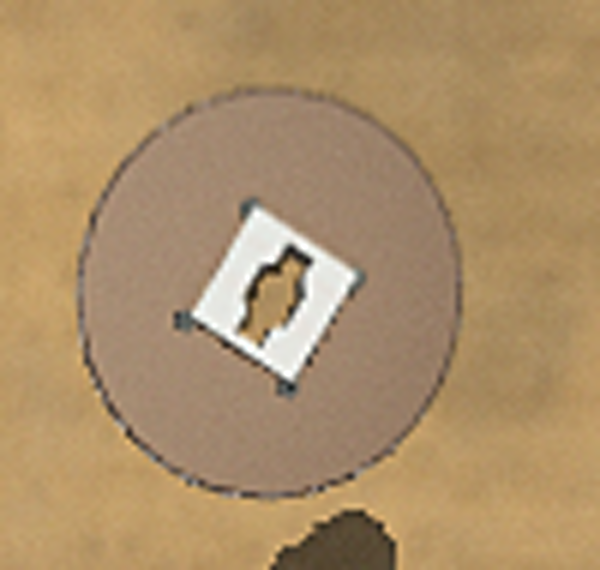

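```bash
python3 - <<'E'
from h import *
c=np.load("w2.npy",allow_pickle=True).item()
cr=np.array([(66,72),(742,88),(686,647),(97,633)])/4.2+[230,10]
w=np.array([(-.084,.07),(.084,.07),(.084,-.07),(-.084,-.07)])
P=np.array([onz(p,c,.058) for p in cr]);print(P.round(4))
f=lambda v:(project(np.c_[v[0]+np.cos(v[2])*w[:,0]-np.sin(v[2])*w[:,1],v[1]+np.sin(v[2])*w[:,0]+np.cos(v[2])*w[:,1],np.full(4,.058)],c)-cr).ravel()
s=least_squares(f,[.57,.05,-.35]);print("machine",s.x,np.degrees(s.x[2]),f(s.x).round(1))
x,y,t=s.x
def M(px,z):
    p=onz(px,c,z)[:2]-[x,y];C,S=np.cos(t),np.sin(t);return np.array([C*p[0]+S*p[1],-S*p[0]+C*p[1]])*1000
k=lambda a:np.array(a)/4.2+[230,10]
print("rib rear top (nominal -28,0)",M(k((279,375)),.077),M(k((305,375)),.058))
print("pad outer edge top",M(k((88,370)),.079))
print("lid circle ctr",M(k((481,376)),.058))
c1=np.load("w1.npy",allow_pickle=True).item()
h=np.array([(250,205),(360,278),(288,388),(184,320)])/6+[290,45]
Q=np.array([onz(p,c1,.030) for p in h]);print(Q.round(4),Q.mean(0)); e=Q[1]-Q[0];g=Q[0]-Q[3];print(np.linalg.norm(e),np.linalg.norm(g),np.degrees(np.arctan2(e[1],e[0])),np.degrees(np.arctan2(g[1],g[0])))
for p in [(270,292)]: print("disc ctr",onz(np.array(p)/6+[290,45],c1,.008))
sl=[onz(np.array(p)/6+[290,45],c1,.030) for p in [(248,333),(298,250)]];print(sl,np.degrees(np.arctan2(*(sl[1]-sl[0])[1::-1])))
E
```

```text
[[ 0.5214  0.1428  0.058 ]
 [ 0.6763  0.0825  0.058 ]
 [ 0.626  -0.0471  0.058 ]
 [ 0.4716  0.0134  0.058 ]]
machine [ 0.57371795  0.0476764  -0.37093917] -21.2532486857772 [-0.8 -0.4  1.  -0.4  0.7  0.5 -1.   0.8]
rib rear top (nominal -28,0) [-29.75431538   0.23163684] [-24.46851924   0.89724754]
pad outer edge top [-76.67688302   0.26907363]
lid circle ctr [21.96752807  1.62534714]
[[ 0.4822 -0.2611  0.03  ]
 [ 0.4667 -0.2869  0.03  ]
 [ 0.4423 -0.2707  0.03  ]
 [ 0.4573 -0.2461  0.03  ]] [ 0.46211769 -0.26620097  0.03      ]
0.0301029828146387 0.029077396306927378 -121.14384591872741 -31.096696070455916
disc ctr [ 0.46458527 -0.2670469   0.008     ]
[array([ 0.45451471, -0.26108948,  0.03      ]), array([ 0.47266024, -0.27234457,  0.03      ])] -31.809979430203054
```

The machine is at (0.5737, 0.0477) with yaw -21.25°. The wheel is at (0.463, -0.2665) with its slot at about -31.4°. Next I move above the tab and rib.

```bash
python3 -m jog '{"dp":[[-0.004,0.05,-0.04],[-0.008,0.1,-0.08],[-0.0091,0.1229,-0.126],[-0.0091,0.1229,-0.126],[-0.0091,0.1229,-0.126]],"delta_rot":[[0,0,-0.0067],[0,0,-0.0067],[0,0,-0.0067],[0,0,-0.0067],[0,0,-0.0067]],"claw":[76,76,76,76,76]}' 25; python3 - <<'E'
from h import *
cw=bot.camera_params("wrist");im=bot.grab_frame("wrist")
cv2.imwrite("pics/w3.png",im[:,:,::-1]);np.save("w3.npy",cw,allow_pickle=True)
a=im[:,:,::-1].copy();crop(a,200,100,440,280,3.3,"w3c.png")
E
```

```text
clock: 2.75
ee_pos: [0.5309, 0.0635, 0.1005]
orientation: [-0.0, 0.825, 0.564, -0.001]
wrist_force: [0.8, -0.1, 0.1]
opening: 0.874
```

View pics/w3c.png

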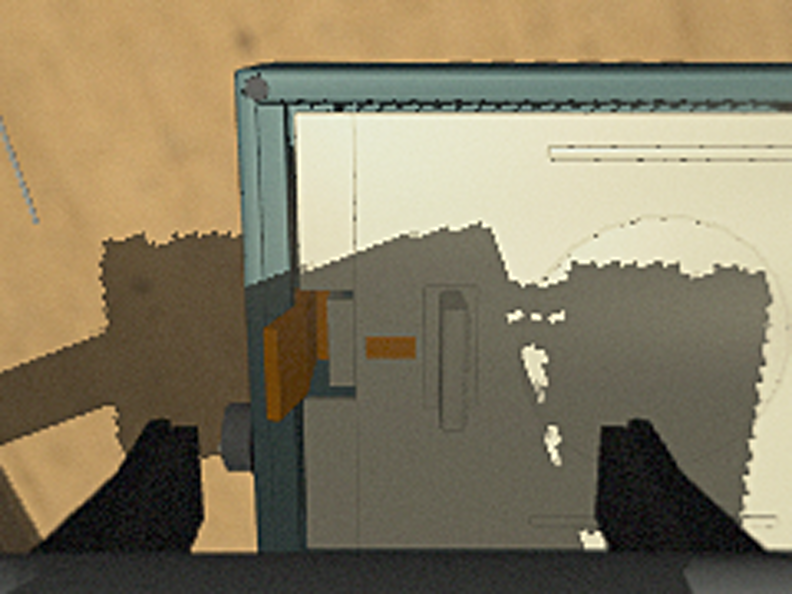

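```bash
python3 - <<'E'
from h import *
c=np.load("w3.npy",allow_pickle=True).item()
x,y,t=.5737,.0477,np.radians(-21.25)
def W(a,b,z): return [x+np.cos(t)*a-np.sin(t)*b,y+np.sin(t)*a+np.cos(t)*b,z]
pts=[W(-.028,.016,.077),W(-.028,-.016,.077),W(-.034,.016,.077),W(-.034,-.016,.077),W(-.0765,.012,.079),W(-.0765,-.012,.079),W(-.084,.07,.058),W(-.04575,0,.0625)]
print(((project(pts,c)-[200,100])*3.3).round(0))
print(project([bot.state()["ee_pos"]],c))
E
```

```text
[[469. 310.]
 [466. 434.]
 [443. 310.]
 [442. 434.]
 [264. 328.]
 [268. 422.]
 [234.  71.]
 [394. 353.]]
[[321.42476311 226.21671868]]
```

Prediction and image agree to about 1 px: rib at (443–468, 308–430) and pad edge at 265. I go down in two steps and watch the force.

```bash
python3 -m jog '{"dp":[[0.0005,0.002,-0.03],[0.0005,0.002,-0.042],[0.0005,0.002,-0.0475],[0.0005,0.002,-0.0475]],"delta_rot":[[0,0,0],[0,0,0],[0,0,0],[0,0,0]],"claw":[76,76,76,76]}' 25; python3 -m jog '{"dp":[[0,0,0],[0,0,0],[0,0,0],[0,0,0],[0,0,0],[0,0,0],[0,0,0],[0,0,0]],"delta_rot":[[0,0,0],[0,0,0],[0,0,0],[0,0,0],[0,0,0],[0,0,0],[0,0,0],[0,0,0]],"claw":[60,50,40,30,30,30,30,30]}' 25;  python3 - <<'E'
from h import *
im=bot.grab_frame("wrist");s=bot.state();print(s["wrist_force"],s["opening"]*87)
a=im[:,:,::-1].copy();crop(a,200,100,440,280,3.3,"w4c.png")
E
```

```text
clock: 3.2
ee_pos: [0.5329, 0.0639, 0.0643]
orientation: [0.001, 0.826, 0.564, 0.001]
wrist_force: [-0.0, -0.5, -0.3]
opening: 0.871
clock: 4.0
ee_pos: [0.5329, 0.0639, 0.0643]
orientation: [0.001, 0.826, 0.564, 0.001]
wrist_force: [-0.4, 0.4, 0.4]
opening: 0.359
[0.07058871 0.33697806 0.16784945] 30.434176860421967
```

View pics/w4c.png

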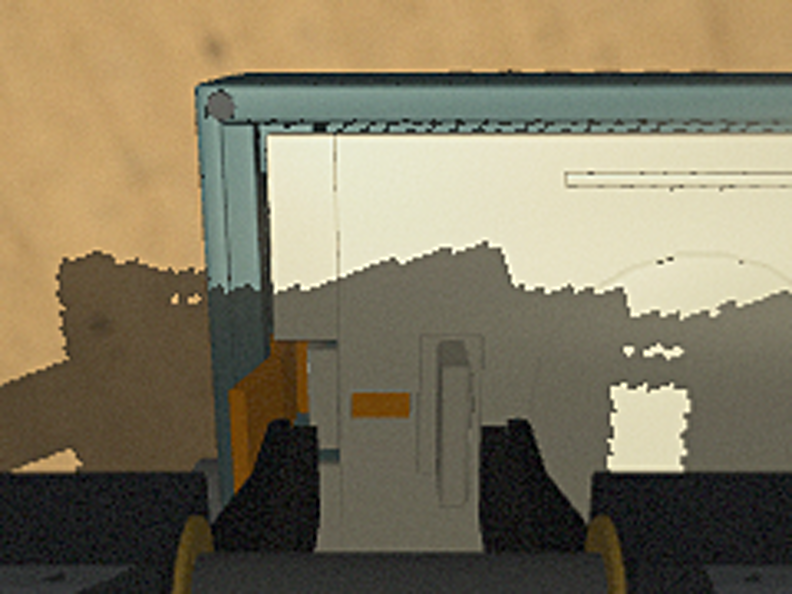

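```bash
python3 - <<'E'
from h import *
im=bot.grab_frame("side");crop(im[:,:,::-1].copy(),290,150,410,240,6.6,"s4c.png")
im=bot.grab_frame("scene");crop(im[:,:,::-1].copy(),240,150,360,240,6.6,"sc4c.png")
s=bot.state();print(s["wrist_force"],s["opening"]*87,s["ee_pos"])
c=bot.camera_params("wrist")
x,y,t=.5737,.0477,np.radians(-21.25)
def W(a,b,z): return [x+np.cos(t)*a-np.sin(t)*b,y+np.sin(t)*a+np.cos(t)*b,z]
pts=[W(-.028,.016,.077),W(-.028,-.016,.077),W(-.0765,.012,.079),W(-.0765,-.012,.079),W(-.0635,.012,.079),W(-.0635,-.012,.079),W(-.084,.07,.058)]
print(((project(pts,c)-[200,100])*3.3).round(0))
E
```

```text
[ 0.12736471 -0.22145301  1.41911104] 30.013160354140588 [0.53289444 0.06393647 0.06427207]
[[473. 367.]
 [470. 510.]
 [230. 390.]
 [237. 498.]
 [295. 390.]
 [299. 498.]
 [195.  85.]]
```

View pics/s4c.png

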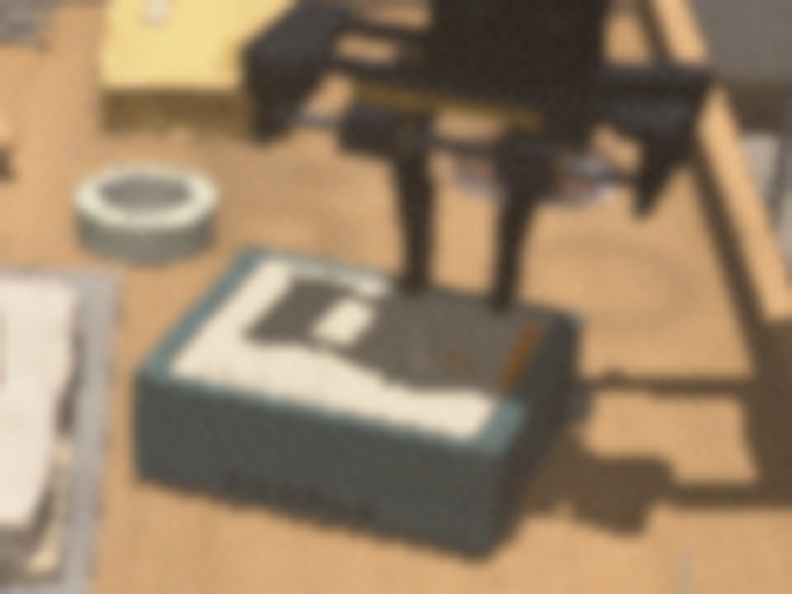

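View pics/sc4c.png

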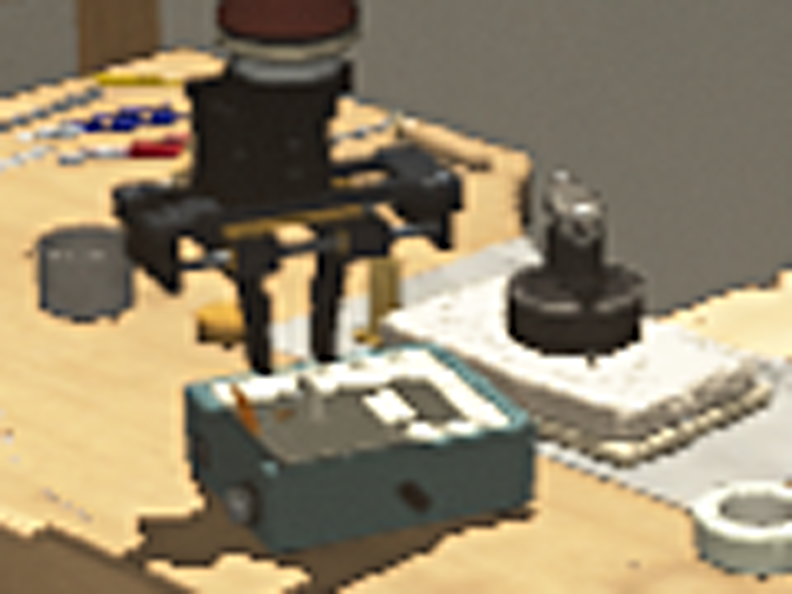

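```bash
python3 - <<'E'
from h import *
s=bot.state();e=s["ee_pos"];R_=rot(s["orientation"]).as_matrix();print(R_.round(3))
for n,o in(("side",(290,150)),("scene",(240,150))):
    c=bot.camera_params(n)
    for dz in (0,.01,.02,.03):
        print(n,dz,((project([e+R_[:,1]*.02-[0,0,-dz],e-R_[:,1]*.02-[0,0,-dz]],c)-o)*6.6).round(0).tolist())
E
```

```text
[[ 0.364  0.931  0.002]
 [ 0.931 -0.364 -0.   ]
 [ 0.     0.002 -1.   ]]
side 0 [[408.0, 335.0], [494.0, 353.0]]
side 0.01 [[409.0, 315.0], [496.0, 333.0]]
side 0.02 [[411.0, 295.0], [498.0, 313.0]]
side 0.03 [[412.0, 275.0], [499.0, 292.0]]
scene 0 [[319.0, 392.0], [255.0, 403.0]]
scene 0.01 [[319.0, 376.0], [255.0, 387.0]]
scene 0.02 [[318.0, 360.0], [255.0, 371.0]]
scene 0.03 [[318.0, 344.0], [254.0, 355.0]]
```

The fingers closed to 30 mm without contact. Both outside views and the wrist view put the real fingertips about 21 mm above the reported TCP. I reopen and descend further, carefully.

```bash
python3 -m jog '{"dp":[[0,0,0],[0,0,0],[0,0,0],[-0.002,0.001,0],[-0.002,0.001,-0.006],[-0.002,0.001,-0.012],[-0.002,0.001,-0.018],[-0.002,0.001,-0.0225],[-0.002,0.001,-0.0225]],"delta_rot":[[0,0,0],[0,0,0],[0,0,0],[0,0,0],[0,0,0],[0,0,0],[0,0,0],[0,0,0],[0,0,0]],"claw":[76,76,76,76,76,76,76,76,76]}' 25;  python3 - <<'E'
from h import *
im=bot.grab_frame("wrist");s=bot.state();print(s["wrist_force"],s["opening"]*87)
a=im[:,:,::-1].copy();crop(a,200,100,440,280,3.3,"w5c.png")
im=bot.grab_frame("side");crop(im[:,:,::-1].copy(),290,150,410,240,6.6,"s5c.png")
E
```

```text
clock: 5.05
ee_pos: [0.5306, 0.0648, 0.0453]
orientation: [0.0, 0.826, 0.564, 0.0]
wrist_force: [-0.2, 0.1, -0.4]
opening: 0.866
[-0.54510121  0.01944944  0.26715483] 75.72317643929343
```

View pics/w5c.png

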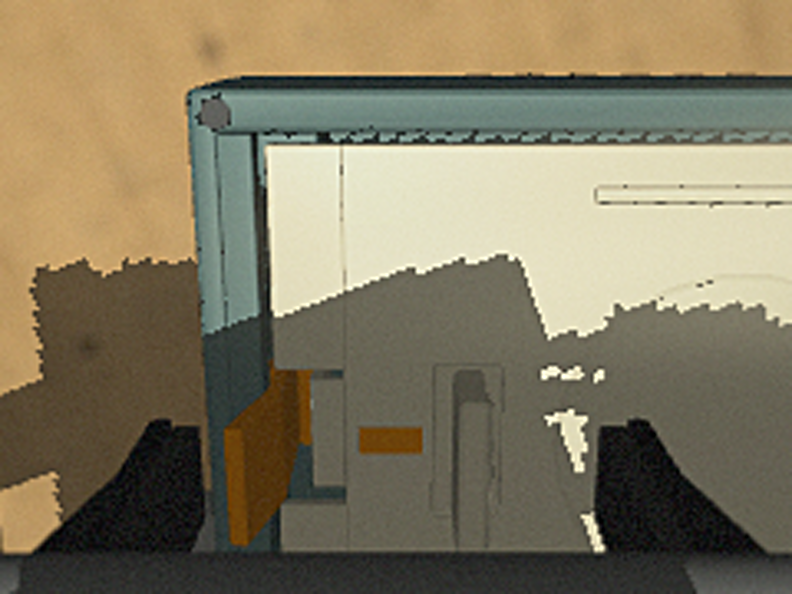

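View pics/s5c.png

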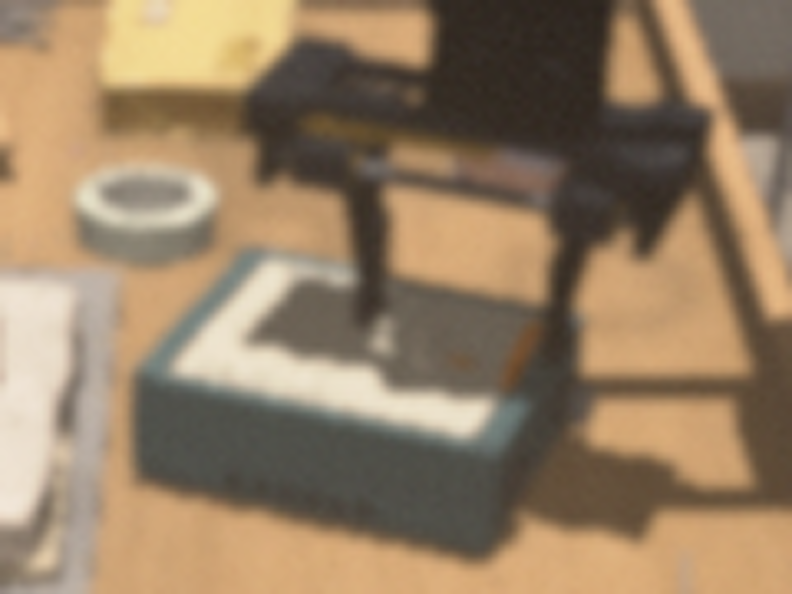

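The fingertips are now level with the tab and rib, with the pad edge at x=228, the rib at 455–490 and the fingers at 203/597. I close the jaws.

```bash
python3 -m jog '{"dp":[[0,0,-0.002],[0,0,-0.002],[0,0,-0.002],[0,0,-0.002],[0,0,-0.002],[0,0,-0.002],[0,0,-0.002],[0,0,-0.002]],"delta_rot":[[0,0,0],[0,0,0],[0,0,0],[0,0,0],[0,0,0],[0,0,0],[0,0,0],[0,0,0]],"claw":[65,55,50,45,40,35,30,30]}' 25;  python3 - <<'E'
from h import *
im=bot.grab_frame("wrist");s=bot.state();print(s["wrist_force"],s["opening"]*87)
a=im[:,:,::-1].copy();crop(a,200,100,440,280,3.3,"w6c.png")
E
```

```text
clock: 5.95
ee_pos: [0.5311, 0.0649, 0.0445]
orientation: [0.0, 0.826, 0.564, 0.0]
wrist_force: [-4.2, 1.3, 3.0]
opening: 0.394
[-2.35236272  1.40367657  3.20509358] 34.444690819563114
```

View pics/w6c.png

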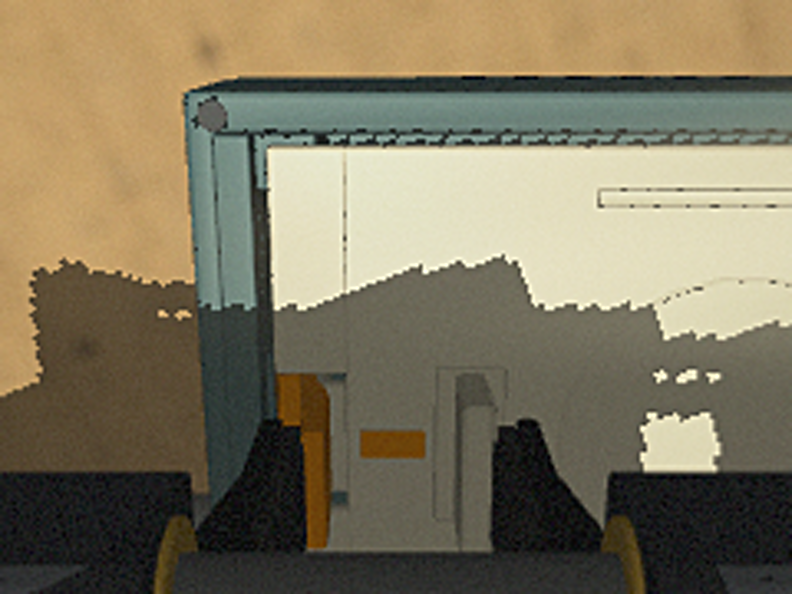

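The jaws stopped at 34.4 mm, so the tab is upright and fully pressed, with the force low. I start the swing about the hinge line.

```bash
python3 -m jog '{"dp":[[0,0,0.0046],[0,0,0.0093],[0,0,0.0093]],"delta_rot":[[0.0035,0.009,0],[0.007,0.018,0],[0.007,0.018,0]],"claw":[30,30,30]}' 25; python3 - <<'E'
from h import *
s=bot.state();print(s["wrist_force"],s["wrist_torque"],s["opening"]*87)
E
```

```text
clock: 6.3
ee_pos: [0.531, 0.0648, 0.0518]
orientation: [-0.025, 0.826, 0.563, -0.017]
wrist_force: [-3.2, 2.7, -0.7]
opening: 0.393
[-3.17363174  2.65462555 -0.67811722] [0.2555689  0.33324814 0.07509065] 34.23249791958768
```

```bash
python3 -m jog '{"dp":[[0,0,0.0067],[0.0003,0,0.0134],[0.001,-0.0003,0.02],[0.0021,-0.0008,0.0268],[0.0021,-0.0008,0.0268]],"delta_rot":[[0.005,0.013,0],[0.0101,0.026,0],[0.0151,0.039,0],[0.0201,0.0518,0],[0.0201,0.0518,0]],"claw":[30,30,30,30,30]}' 25; python3 - <<'E'
from h import *
s=bot.state();print(s["wrist_force"],s["wrist_torque"],s["opening"]*87)
im=bot.grab_frame("side");crop(im[:,:,::-1].copy(),290,150,410,240,6.6,"s7c.png")
im=bot.grab_frame("wrist");cv2.imwrite("pics/w7.png",im[:,:,::-1])
E
```

```text
clock: 6.8
ee_pos: [0.5324, 0.0642, 0.0728]
orientation: [-0.098, 0.82, 0.559, -0.067]
wrist_force: [-4.2, 2.0, -0.2]
opening: 0.39
[-4.19041256  1.99623504 -0.15890301] [0.31355231 0.34578138 0.02434348] 33.958460031719014
```

View pics/s7c.png

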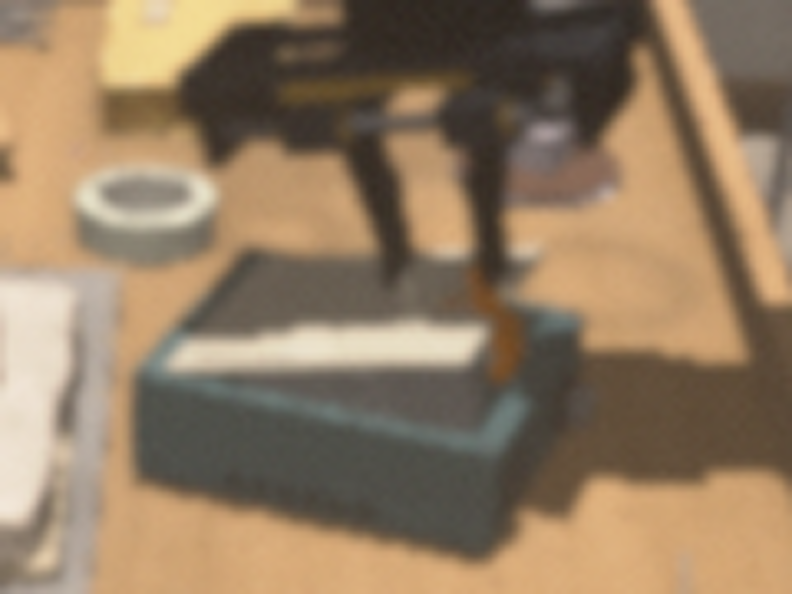

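View pics/w7.png

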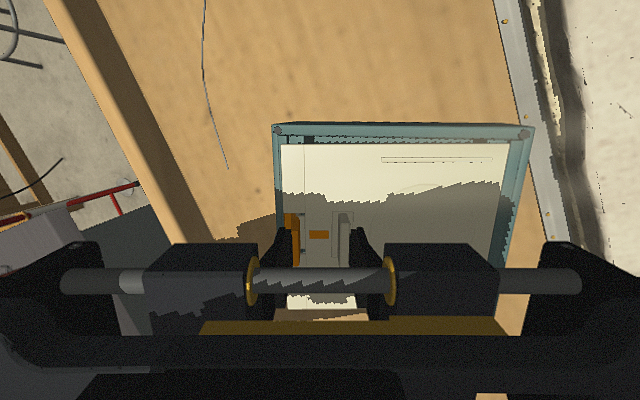

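The lid is swung up 13.6° with low force and the tab is still pressed. Next I draw it 11 mm forward.

```bash
python3 -m jog '{"dp":[[-0.0032,0.0013,0.0003],[-0.0064,0.0025,0.001],[-0.0096,0.0038,0.0017],[-0.013,0.005,0.0025],[-0.013,0.005,0.0025]],"delta_rot":[[0,0,0],[0,0,0],[0,0,0],[0,0,0],[0,0,0]],"claw":[30,30,30,30,30]}' 25; python3 -m jog '{"dp":[[0,0,0.005],[0,0,0.012],[0,0,0.012]],"delta_rot":[[0,0,0],[0,0,0],[0,0,0]],"claw":[30,30,30]}'; python3 - <<'E'
from h import *
s=bot.state();print(s["wrist_force"],s["wrist_torque"],s["opening"]*87)
im=bot.grab_frame("side");crop(im[:,:,::-1].copy(),290,150,410,240,6.6,"s8c.png")
im=bot.grab_frame("wrist");cv2.imwrite("pics/w8.png",im[:,:,::-1])
E
```

```text
clock: 7.4
ee_pos: [0.5218, 0.0684, 0.0747]
orientation: [-0.097, 0.82, 0.56, -0.066]
wrist_force: [0.8, -0.4, -1.9]
opening: 0.39
clock: 7.7
ee_pos: [0.5228, 0.0683, 0.0856]
orientation: [-0.096, 0.82, 0.56, -0.065]
wrist_force: [-0.0, -0.2, -0.2]
opening: 0.396
[-0.0211658  -0.24868735 -0.21015298] [-0.03295035 -0.1970606  -0.04390435] 34.421861232894535
```

View pics/s8c.png

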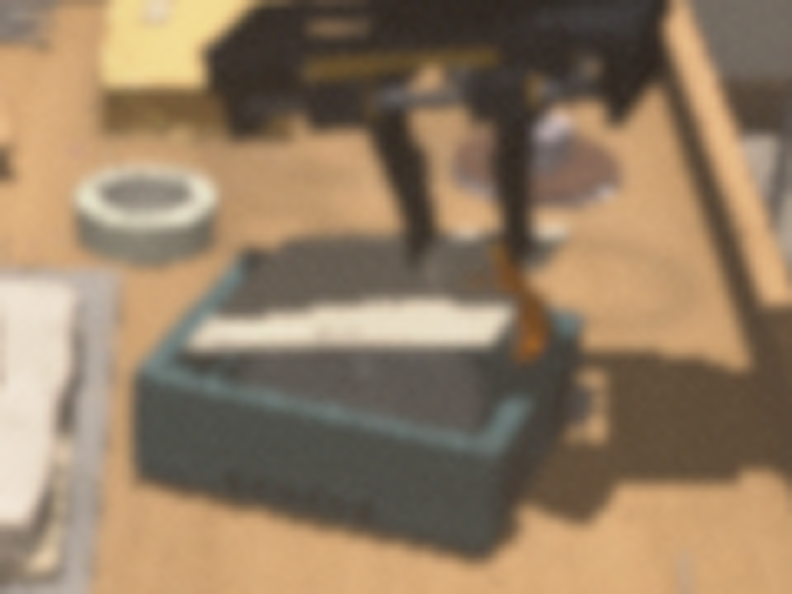

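View pics/w8.png

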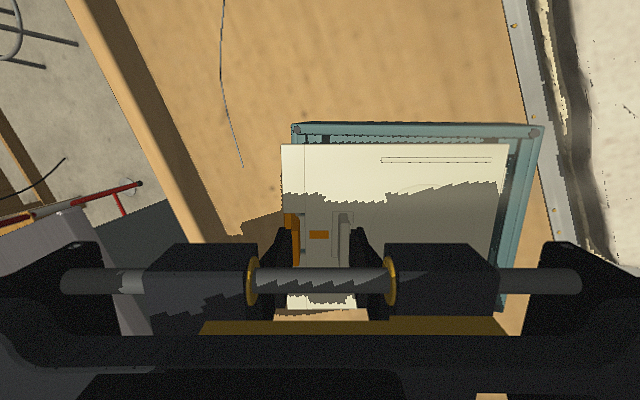

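```bash
python3 - <<'E'
from h import *
cd=bot.camera_params("side")
for n,p,z in [("puck",(301,264),0.008),("puck left end",(310,264),.008),("tin base",(311,297),0),("tin right",(326,290),.02),("charcoal far corner",(350,306),.025),("charcoal left",(337,313),.025),("charcoal right",(376,324),.025),("chess mat corner",(300,258),0),("mat top",(307,200),0),("rail",(402,200),0.02),("rail2",(420,270),0.02),("beewax bottle",(415,320),0),("leather top",(352,340),.03),("machine front left bottom",(361,233),0),("machine left rear bottom",(311,223),0),("brass",(280,245),0)]:
    print(n,onz(p,cd,z).round(3))
crop(cv2.imread("pics/side0.png"),240,180,470,350,3.4,"side0d.png")
E
```

```text
puck [0.686 0.295 0.008]
puck left end [0.664 0.294 0.008]
tin base [0.657 0.407 0.   ]
tin right [0.624 0.405 0.02 ]
charcoal far corner [0.572 0.46  0.025]
charcoal left [0.6   0.482 0.025]
charcoal right [0.522 0.511 0.025]
chess mat corner [0.691 0.259 0.   ]
mat top [ 0.688 -0.061  0.   ]
rail [ 0.383 -0.042  0.02 ]
rail2 [0.396 0.322 0.02 ]
beewax bottle [0.432 0.471 0.   ]
leather top [0.573 0.56  0.03 ]
machine front left bottom [0.525 0.13  0.   ]
machine left rear bottom [0.669 0.083 0.   ]
brass [0.749 0.203 0.   ]
```

View pics/side0d.png

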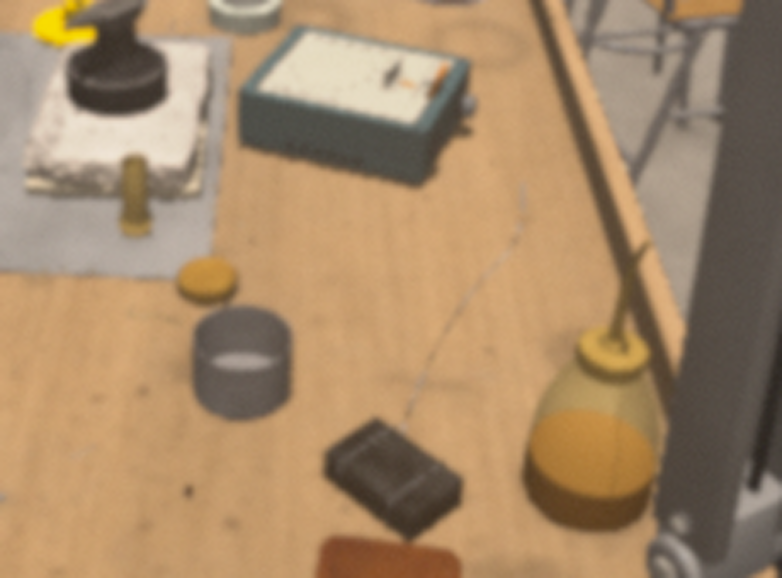

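The lid came free with almost no force. I lift it, carry it left to about (0.53, 0.275), which is clear of the tin, puck and block, and level it to about 9°.

```bash
python3 -m jog '{"dp":[[0,0,0.02],[0,0,0.045],[-0.001,0.01,0.065],[-0.005,0.04,0.07],[-0.013,0.08,0.07],[-0.021,0.13,0.07],[-0.03,0.18,0.07],[-0.038,0.23,0.06],[-0.043,0.265,0.03],[-0.0455,0.28,-0.01],[-0.0455,0.28,-0.04],[-0.0455,0.28,-0.055],[-0.0455,0.28,-0.055]],"delta_rot":[[0,0,0],[0,0,0],[0,0,0],[0,0,0],[0,0,0],[0,0,0],[-0.002,-0.006,0],[-0.0045,-0.012,0],[-0.007,-0.018,0],[-0.0085,-0.0217,0],[-0.0085,-0.0217,0],[-0.0085,-0.0217,0],[-0.0085,-0.0217,0]],"claw":[30,30,30,30,30,30,30,30,30,30,30,30,30]}' 25; python3 - <<'E'
from h import *
s=bot.state();print(s["wrist_force"],s["wrist_torque"],s["opening"]*87)
im=bot.grab_frame("side");crop(im[:,:,::-1].copy(),250,130,450,280,4,"s9c.png")
im=bot.grab_frame("wrist");cv2.imwrite("pics/w9.png",im[:,:,::-1])
E
```

```text
clock: 9.1
ee_pos: [0.4844, 0.2921, 0.0396]
orientation: [-0.067, 0.823, 0.562, -0.047]
wrist_force: [-0.5, -0.2, -1.2]
opening: 0.396
[-0.45049496 -0.18716266 -1.23380967] [-0.05438165 -0.21752127 -0.02328091] 34.45089390043562
```

View pics/s9c.png

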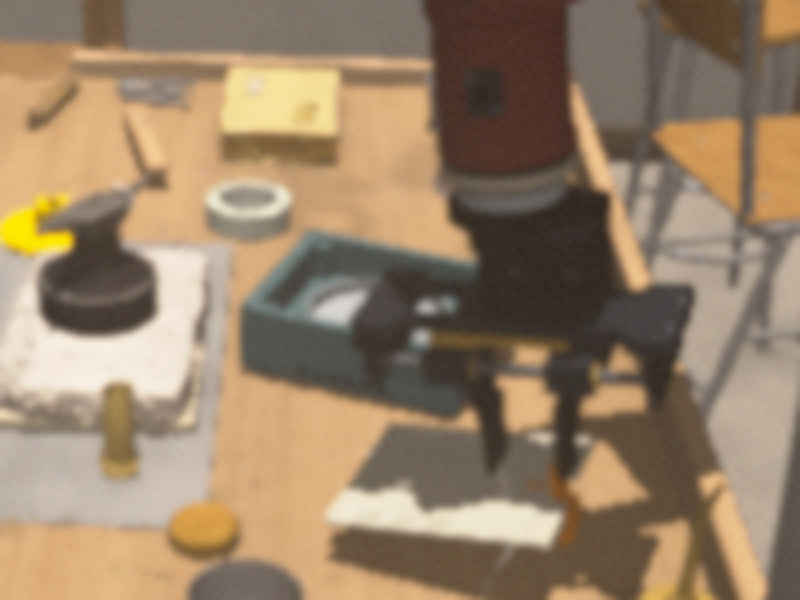

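View pics/w9.png

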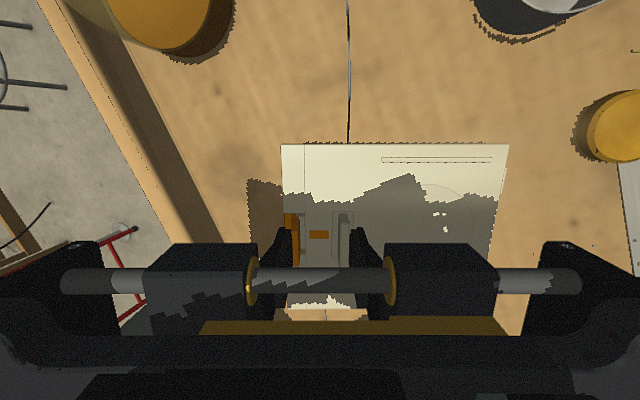

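The lid is over clear bench. I lower it to contact.

```bash
python3 -m jog '{"dp":[[0,0,-0.01],[0,0,-0.02],[0,0,-0.025],[0,0,-0.025]],"delta_rot":[[0,0,0],[0,0,0],[0,0,0],[0,0,0]],"claw":[30,30,30,30]}' 25; python3 -m jog '{"dp":[[0,0,-0.002],[0,0,-0.004],[0,0,-0.004]],"delta_rot":[[0,0,0],[0,0,0],[0,0,0]],"claw":[30,30,30]}'
```

```text
clock: 9.6
ee_pos: [0.4861, 0.292, 0.0211]
orientation: [-0.066, 0.824, 0.561, -0.045]
wrist_force: [-0.1, 0.8, -1.8]
opening: 0.398
clock: 9.9
ee_pos: [0.486, 0.2919, 0.0177]
orientation: [-0.066, 0.824, 0.561, -0.046]
wrist_force: [-0.0, -0.5, -1.6]
opening: 0.396
```

```bash
python3 -m jog '{"dp":[[0,0,-0.0015],[0,0,-0.003],[0,0,-0.003]],"delta_rot":[[0,0,0],[0,0,0],[0,0,0]],"claw":[30,30,30]}'; python3 - <<'E'
from h import *
im=bot.grab_frame("side");crop(im[:,:,::-1].copy(),310,200,430,290,6.6,"s10c.png")
E
```

```text
clock: 10.2
ee_pos: [0.486, 0.2922, 0.0163]
orientation: [-0.066, 0.824, 0.561, -0.045]
wrist_force: [-3.3, 0.5, 5.3]
opening: 0.394
```

View pics/s10c.png

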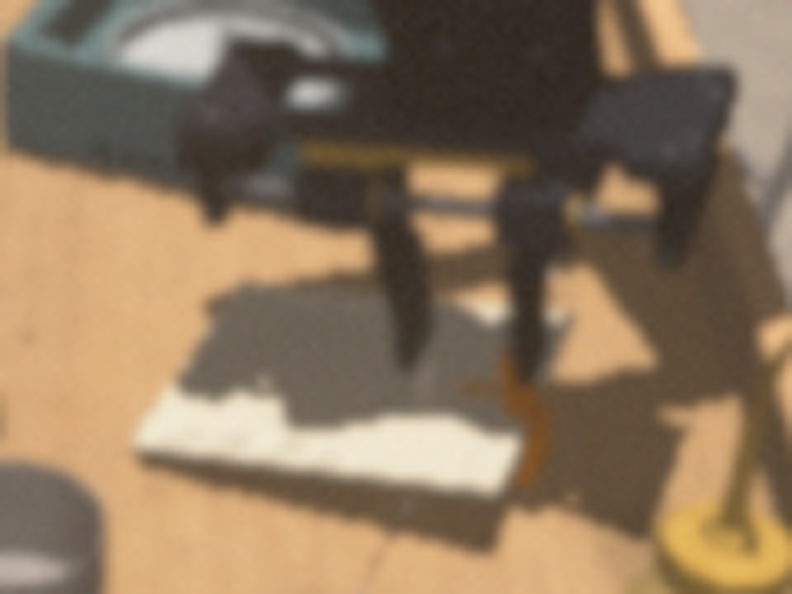

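Contact is at about 6 N, and the hooks and tab spring are on the bench. I ease up slightly and release slowly.

```bash
python3 -m jog '{"dp":[[0,0,0.0005],[0,0,0.0005],[0,0,0.0005],[0,0,0.0005],[0,0,0.0005],[0,0,0.0005],[0,0,0.0005],[0,0,0.0005],[0,0,0.0005],[0,0,0.0005]],"delta_rot":[[0,0,0],[0,0,0],[0,0,0],[0,0,0],[0,0,0],[0,0,0],[0,0,0],[0,0,0],[0,0,0],[0,0,0]],"claw":[35,37,40,43,46,50,55,60,66,70]}' 10; python3 -m jog '{"dp":[[-0.003,0.001,0.02],[-0.006,0.002,0.04],[-0.01,0.003,0.08],[-0.01,0.003,0.13],[-0.01,0.003,0.18],[-0.01,0.003,0.2],[-0.01,0.003,0.2]],"delta_rot":[[0,0,0],[0,0,0],[-0.005,-0.013,0],[-0.012,-0.03,0],[-0.018,-0.046,0],[-0.018,-0.046,0],[-0.018,-0.046,0]],"claw":[76,76,76,76,76,76,76]}' 20; python3 - <<'E'
from h import *
im=bot.grab_frame("side");crop(im[:,:,::-1].copy(),250,130,450,280,4,"s11c.png")
im=bot.grab_frame("wrist");cv2.imwrite("pics/w11.png",im[:,:,::-1])
print(bot.state()["wrist_force"])
E
```

```text
clock: 11.25
ee_pos: [0.4862, 0.2922, 0.0167]
orientation: [-0.066, 0.824, 0.561, -0.045]
wrist_force: [0.1, -0.1, 0.1]
opening: 0.762
clock: 11.95
ee_pos: [0.4801, 0.296, 0.1816]
orientation: [-0.002, 0.826, 0.564, 0.002]
wrist_force: [0.6, 0.1, 0.2]
opening: 0.866
[-0.24005648  0.05634127 -0.31745422]
```

View pics/s11c.png

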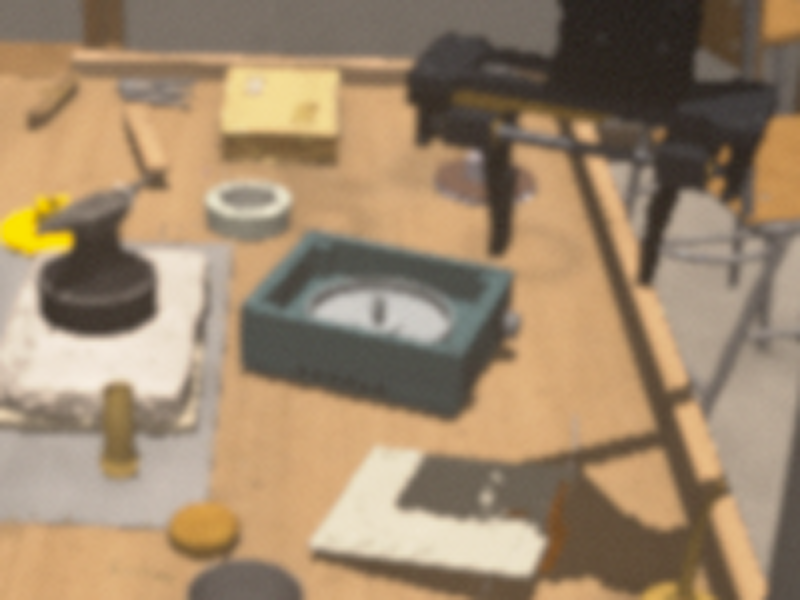

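View pics/w11.png

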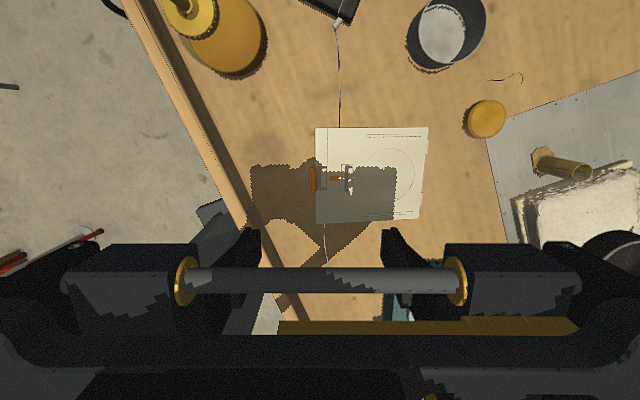

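The lid lies on the clear bench, and puck, tin and block are unmoved. The wrist view has the lid at (315–428, 127–222). Next I look at the spindle pin.

```bash
python3 -m jog '{"dp":[[0.01,-0.05,0.01],[0.018,-0.11,0.01],[0.027,-0.17,0.01],[0.036,-0.23,0.01],[0.045,-0.29,0],[0.054,-0.35,-0.01],[0.0587,-0.406,-0.027],[0.0587,-0.406,-0.027],[0.0587,-0.406,-0.027]],"delta_rot":[[0,0,-0.01],[0,0,-0.02],[0,0,-0.03],[0,0,-0.04],[0,0,-0.05],[0,0,-0.0564],[0,0,-0.0564],[0,0,-0.0564],[0,0,-0.0564]],"claw":[60,60,60,60,60,60,60,60,60]}' 20; python3 - <<'E'
from h import *
c=bot.camera_params("wrist");im=bot.grab_frame("wrist");cv2.imwrite("pics/w12.png",im[:,:,::-1]);np.save("w12.npy",c,allow_pickle=True)
p=project([[.5737,.0477,.04]],c)[0];print(p)
u,v=map(int,p); crop(im[:,:,::-1].copy(),max(u-80,0),max(v-60,0),u+80,v+60,5,"w12c.png");print(max(u-80,0),max(v-60,0))
E
```

```text
clock: 12.95
ee_pos: [0.5231, -0.0313, 0.1518]
orientation: [-0.005, 0.874, 0.486, -0.004]
wrist_force: [-0.1, 0.1, -0.7]
opening: 0.691
[322.42611881  94.53516502]
242 34
```

View pics/w12.png

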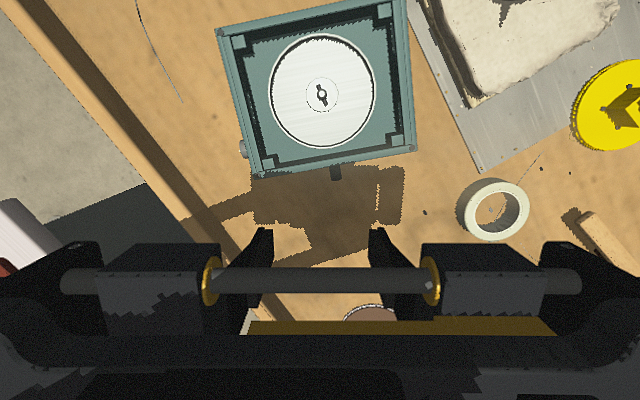

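View pics/w12c.png

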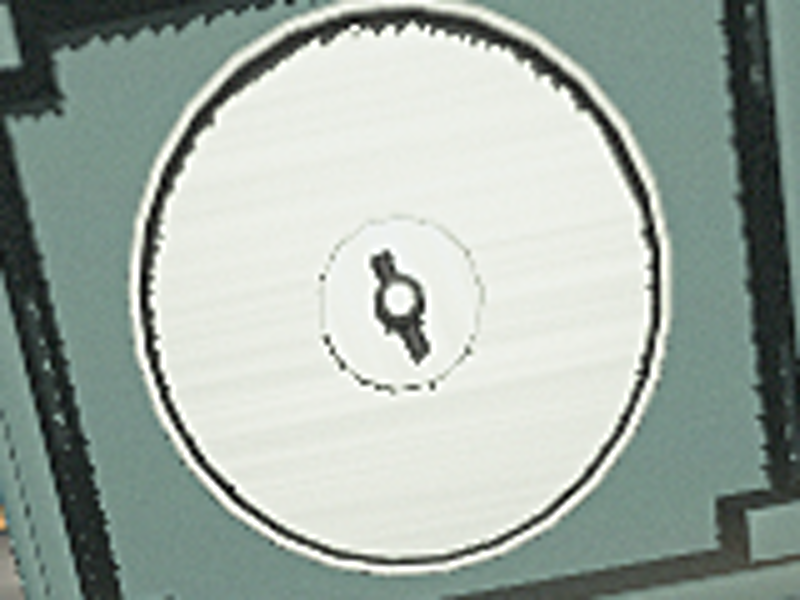

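```bash
python3 - <<'E'
from h import *
c=np.load("w12.npy",allow_pickle=True).item()
k=lambda p:np.array(p)/5+[242,34]
a=onz(k((379,255)),c,.039);b=onz(k((422,358)),c,.039);print(a,b,(a+b)/2,np.linalg.norm(a-b),np.degrees(np.arctan2(*(a-b)[1::-1])))
print("tip",onz(k((400,298)),c,.052),"flange",onz(k((401,303)),c,.030),"ring",onz(k((400,287)),c,.05))
E
```

```text
[0.57448375 0.05772046 0.039     ] [0.57160471 0.03665628 0.039     ] [0.57304423 0.04718837 0.039     ] 0.021260030046394335 82.21707665085215
tip [0.57359759 0.04815858 0.052     ] flange [0.57363341 0.04816324 0.03      ] ring [0.57467518 0.04993267 0.05      ]
```

The spindle axis is at (0.5735, 0.0480) and the pin yaw is about 82°. Next a closer look at the wheel.

```bash
python3 -m jog '{"dp":[[-0.02,-0.06,0],[-0.04,-0.12,0],[-0.06,-0.18,0],[-0.08,-0.24,0],[-0.1,-0.3,0],[-0.12,-0.36,0],[-0.134,-0.39,0],[-0.134,-0.39,0],[-0.134,-0.39,0]],"delta_rot":[[0,0,0],[0,0,0],[0,0,0],[0,0,0],[0,0,0],[0,0,0],[0,0,0],[0,0,0],[0,0,0]],"claw":[60,60,60,60,60,60,60,60,60]}' 20; python3 - <<'E'
from h import *
c=bot.camera_params("wrist");im=bot.grab_frame("wrist");cv2.imwrite("pics/w13.png",im[:,:,::-1]);np.save("w13.npy",c,allow_pickle=True)
p=project([[.463,-.2665,.02]],c)[0];print(p)
u,v=map(int,p); crop(im[:,:,::-1].copy(),max(u-80,0),max(v-60,0),u+80,v+60,5,"w13c.png");print(max(u-80,0),max(v-60,0))
E
```

```text
clock: 13.9
ee_pos: [0.4169, -0.3411, 0.1521]
orientation: [-0.005, 0.873, 0.487, -0.003]
wrist_force: [-0.8, 0.1, -0.4]
opening: 0.69
[321.2605214  101.63950724]
241 41
```

View pics/w13c.png

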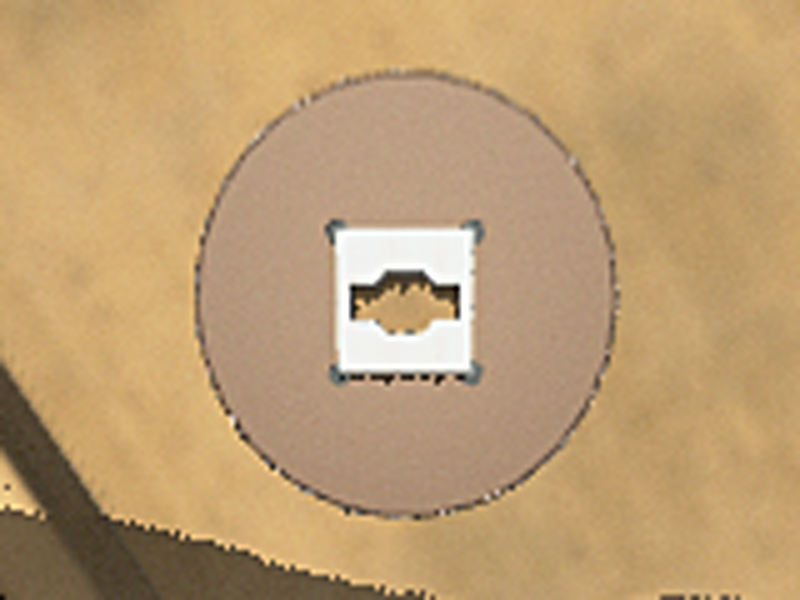

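View pics/w13.png

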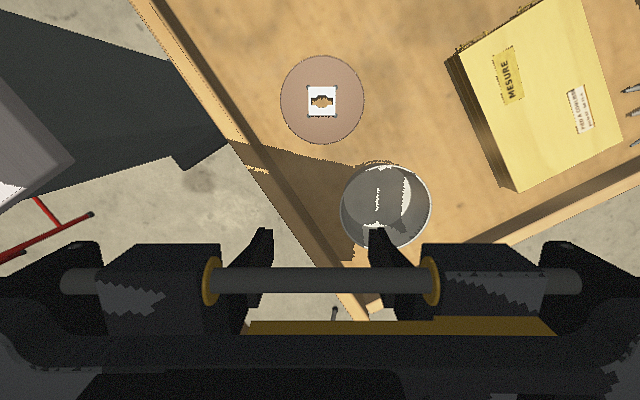

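```bash
python3 - <<'E'
from h import *
c=np.load("w13.npy",allow_pickle=True).item()
k=lambda p:np.array(p)/5+[241,41]
Q=np.array([onz(k(p),c,.030) for p in [(334,229),(475,229),(473,373),(337,373)]]);m=Q.mean(0);print(m)
e=Q[1]-Q[0];print(np.degrees(np.arctan2(e[1],e[0])),np.linalg.norm(e)); e=Q[2]-Q[3];print(np.degrees(np.arctan2(e[1],e[0])))
e=Q[0]-Q[3];print(np.degrees(np.arctan2(e[1],e[0])))
a,b=onz(k((350,302)),c,.03),onz(k((460,302)),c,.03);print("slot",(a+b)/2,np.degrees(np.arctan2(*(b-a)[1::-1])))
print("disc",onz(k((407,293)),c,.008))
print("dish top",onz((386,206),c,.051),"rail",onz((200,100),c,.02))
s=bot.state();print(s["ee_pos"],rot(s["orientation"]).as_matrix().round(3))
E
```

```text
[ 0.46369126 -0.2669246   0.03      ]
-31.742198219640855 0.02892725284641452
-31.675743413996607
58.8028071695387
slot [ 0.46374629 -0.26693919  0.03      ] -31.709122286840717
disc [ 0.46523757 -0.26505494  0.008     ]
dish top [ 0.46631336 -0.39503129  0.051     ] rail [ 0.35272449 -0.19672676  0.02      ]
[ 0.41714046 -0.3405732   0.15219282] [[ 0.524  0.852 -0.01 ]
 [ 0.852 -0.524  0.006]
 [ 0.    -0.012 -1.   ]]
```

```bash
python3 -m jog '{"dp":[[0.02,0.03,0],[0.04,0.06,-0.03],[0.0586,0.0924,-0.08],[0.0586,0.0924,-0.13],[0.0586,0.0924,-0.16],[0.0586,0.0924,-0.16],[0.0586,0.0924,-0.16]],"delta_rot":[[-0.002,-0.003,0],[-0.002,-0.003,0],[-0.002,-0.003,0],[-0.002,-0.003,0],[-0.002,-0.003,0],[-0.002,-0.003,0],[-0.002,-0.003,0]],"claw":[56,56,56,56,56,56,56]}' 20; python3 - <<'E'
from h import *
c=bot.camera_params("wrist");im=bot.grab_frame("wrist")
crop(im[:,:,::-1].copy(),200,100,440,280,3.3,"w14c.png")
print(project([[.464,-.2667,.03]],c)[0])
im=bot.grab_frame("side");crop(im[:,:,::-1].copy(),310,120,430,210,6.6,"s14c.png")
s=bot.state();print(s["ee_pos"],rot(s["orientation"]).as_matrix().round(3)[:,2])
E
```

```text
clock: 14.65
ee_pos: [0.4646, -0.2652, 0.0245]
orientation: [-0.001, 0.872, 0.489, -0.0]
wrist_force: [0.3, 0.5, 0.3]
opening: 0.648
[319.58565598 231.02233695]
[ 0.46567854 -0.26702481  0.02625105] [ 0.002 -0.002 -1.   ]
```

View pics/w14c.png

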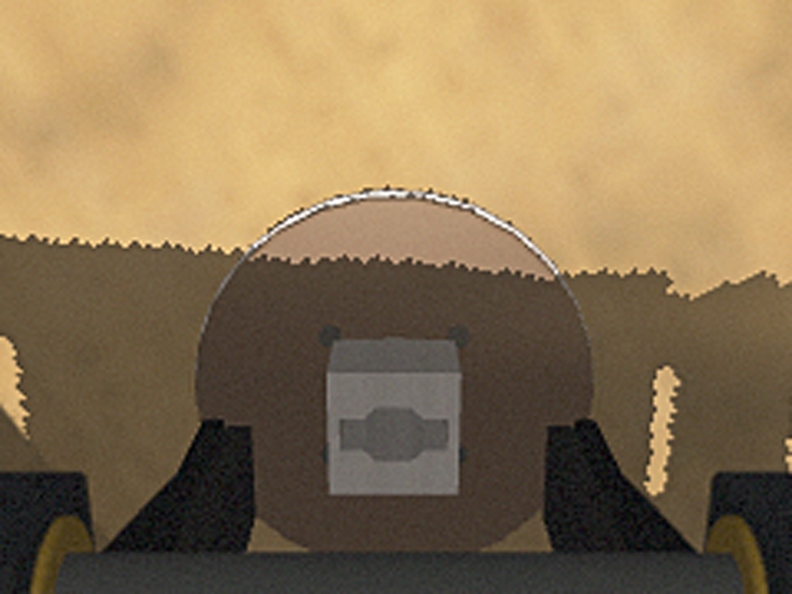

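View pics/s14c.png

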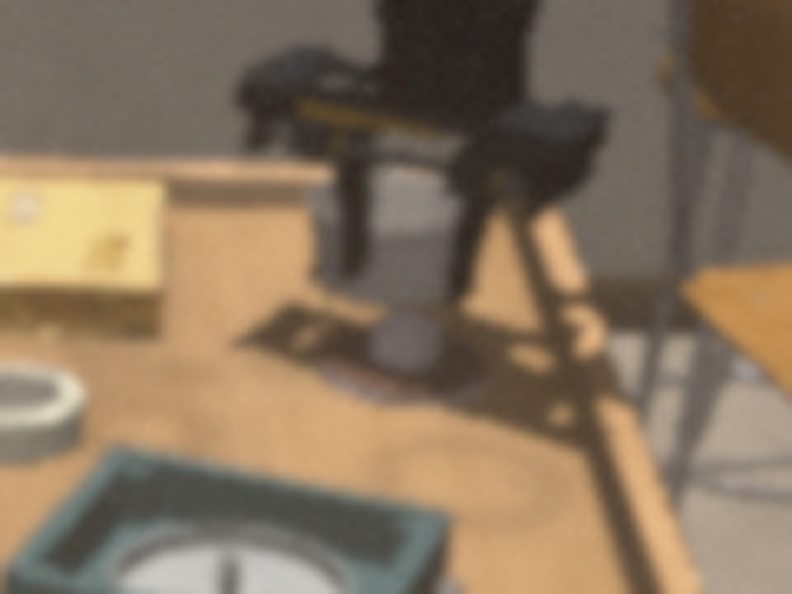

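```bash
python3 -m jog '{"dp":[[-0.001,0,-0.015],[-0.002,0,-0.03],[-0.002,0,-0.038],[-0.002,0,-0.0415],[-0.002,0,-0.0415]],"delta_rot":[[0,0,0],[0,0,0],[0,0,0],[0,0,0],[0,0,0]],"claw":[56,56,56,56,56]}' 20; python3 - <<'E'
from h import *
s=bot.state();print(s["ee_pos"],rot(s["orientation"]).as_matrix().round(3)[:,2],s["wrist_force"])
im=bot.grab_frame("side");crop(im[:,:,::-1].copy(),310,120,430,210,6.6,"s15c.png")
im=bot.grab_frame("wrist")
crop(im[:,:,::-1].copy(),200,100,440,280,3.3,"w15c.png")
E
```

```text
clock: 15.25
ee_pos: [0.4635, -0.2667, -0.0078]
orientation: [0.001, 0.873, 0.488, 0.0]
wrist_force: [0.6, 0.1, 0.6]
opening: 0.645
[ 0.46346067 -0.266746   -0.00777609] [ 0.001 -0.001 -1.   ] [0.60696699 0.10033946 0.58578322]
```

View pics/s15c.png

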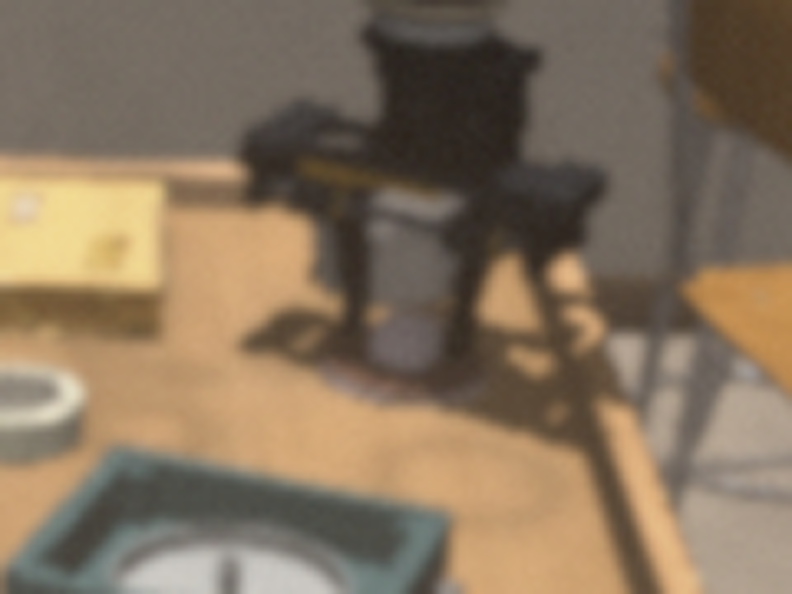

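View pics/w15c.png

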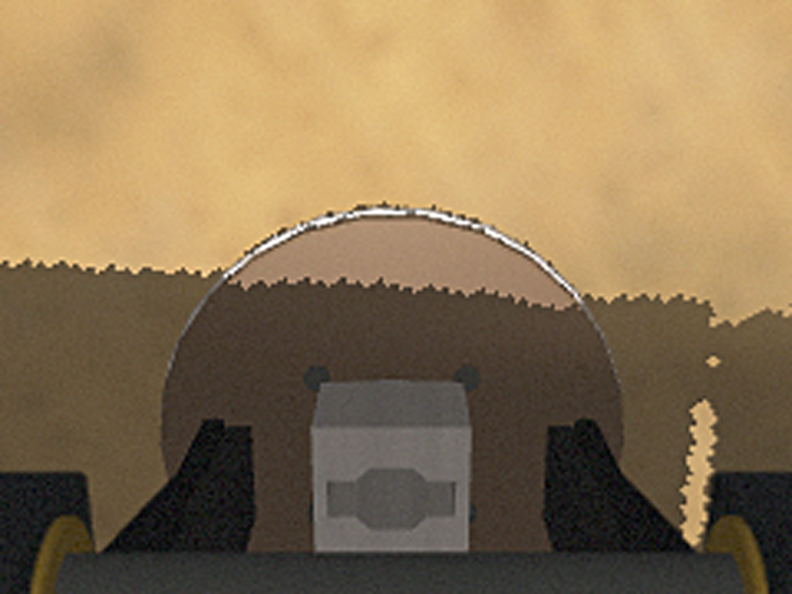

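The tips sit beside the hub just above the disc with no contact force. I grip the hub.

```bash
python3 -m jog '{"dp":[[0,0,0],[0,0,0],[0,0,0],[0,0,0],[0,0,0],[0,0,0]],"delta_rot":[[0,0,0],[0,0,0],[0,0,0],[0,0,0],[0,0,0],[0,0,0]],"claw":[45,36,30,24,24,24]}' 20; python3 -m jog '{"dp":[[0,0,0.03],[0,0,0.08],[0,0,0.12],[0,0,0.12]],"delta_rot":[[0,0,0],[0,0,0],[0,0,0],[0,0,0]],"claw":[24,24,24,24]}' 20;python3 - <<'E'
from h import *
s=bot.state();print(s["ee_pos"],rot(s["orientation"]).as_matrix().round(3)[:,2],s["wrist_force"])
im=bot.grab_frame("side");crop(im[:,:,::-1].copy(),310,120,430,210,6.6,"s16c.png")
im=bot.grab_frame("wrist")
crop(im[:,:,::-1].copy(),200,100,440,280,3.3,"w16c.png")
E
```

```text
clock: 15.95
ee_pos: [0.4638, -0.267, -0.0069]
orientation: [0.001, 0.873, 0.488, 0.0]
wrist_force: [-0.6, 1.1, 2.1]
opening: 0.318
clock: 16.35
ee_pos: [0.4671, -0.2694, 0.0943]
orientation: [0.005, 0.873, 0.488, 0.002]
wrist_force: [2.1, -0.9, -1.1]
opening: 0.322
[ 0.46707202 -0.26942441  0.09427184] [ 0.009 -0.007 -1.   ] [ 2.10377987 -0.8827346  -1.14326512]
```

View pics/s16c.png

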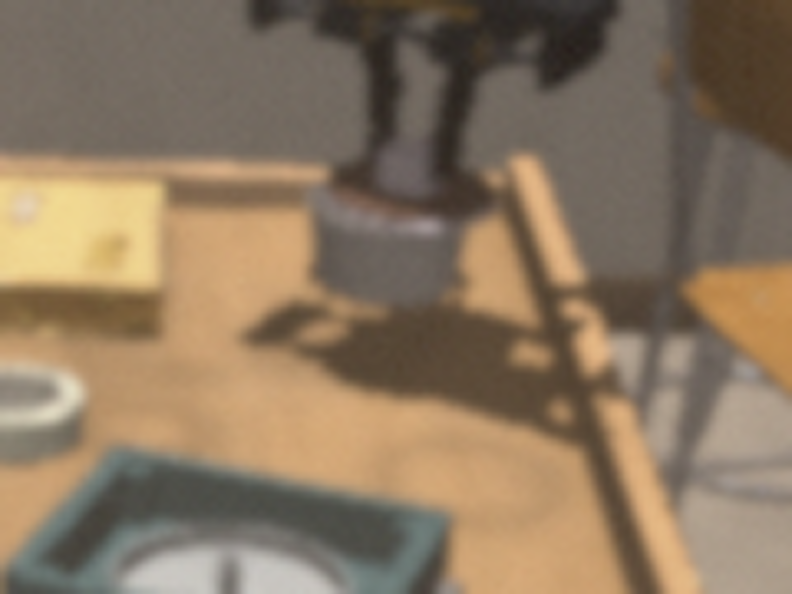

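View pics/w16c.png

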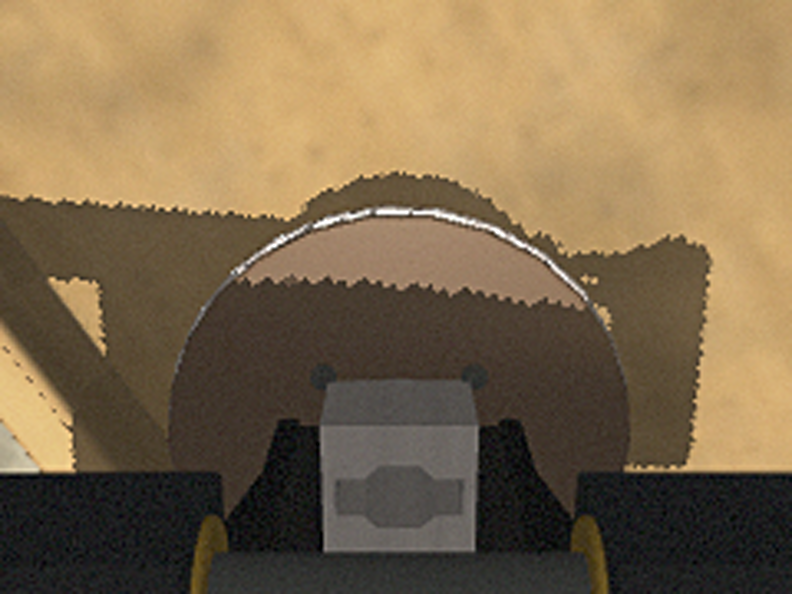

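The wheel is held square at 28 mm opening. I carry it to the machine, turning it towards the pin angle, and re-measure the spindle from there.

```bash
python3 -m jog '{"dp":[[0.002,0.02,0.04],[0.004,0.07,0.072],[0.006,0.13,0.072],[0.008,0.19,0.072],[0.01,0.25,0.072],[0.014,0.31,0.072],[0.018,0.37,0.072],[0.0217,0.412,0.072],[0.0217,0.412,0.072],[0.0217,0.412,0.072],[0.0217,0.412,0.072]],"delta_rot":[[0,0,-0.04],[0,0,-0.08],[0,0,-0.12],[0,0,-0.165],[0,0,-0.21],[0,0,-0.255],[0,0,-0.3],[0,0,-0.345],[0,0,-0.368],[0,0,-0.368],[0,0,-0.368]],"claw":[24,24,24,24,24,24,24,24,24,24,24]}' 20; python3 - <<'E'
from h import *
s=bot.state();c=bot.camera_params("wrist");im=bot.grab_frame("wrist");cv2.imwrite("pics/w17.png",im[:,:,::-1]);np.save("w17.npy",dict(c=c,e=s["ee_pos"],q=s["orientation"]),allow_pickle=True)
M=rot(s["orientation"]).as_matrix();print(s["ee_pos"],M.round(3),np.degrees(np.arctan2(M[1,0],M[0,0])))
p=project([[.5735,.048,.04]],c)[0];print(p)
u,v=map(int,p); crop(im[:,:,::-1].copy(),max(u-80,0),max(v-60,0),u+80,v+60,5,"w17c.png");print(max(u-80,0),max(v-60,0))
E
```

```text
clock: 17.55
ee_pos: [0.4803, 0.0622, 0.1452]
orientation: [0.002, 0.998, -0.066, -0.002]
wrist_force: [0.5, 0.3, -2.5]
opening: 0.316
[0.48034258 0.06217601 0.14520956] [[ 0.991 -0.132 -0.004]
 [-0.132 -0.991 -0.004]
 [-0.004  0.004 -1.   ]] -7.577402411253874
[321.12744491  94.69956752]
241 34
```

View pics/w17.png

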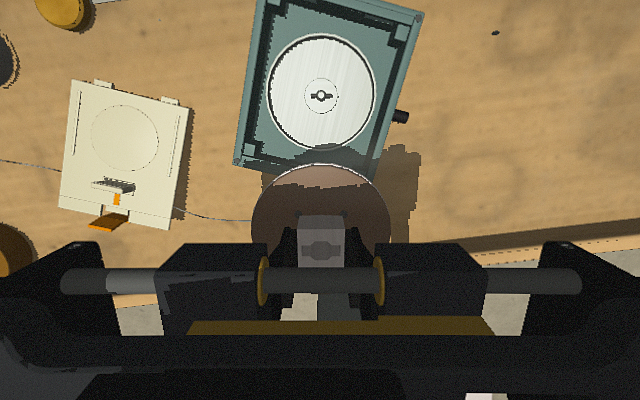

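View pics/w17c.png

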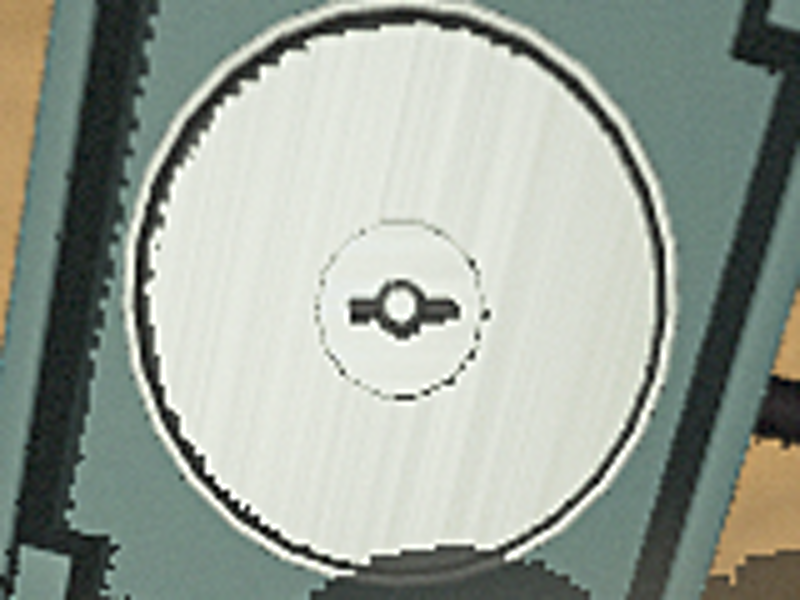

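```bash
python3 - <<'E'
from h import *
d=np.load("w17.npy",allow_pickle=True).item();c=d["c"];e=d["e"];M=rot(d["q"]).as_matrix()
im=cv2.imread("pics/w17.png");crop(im,260,150,380,265,6,"w17d.png")
k=lambda p:np.array(p)/5+[241,34]
print("tip",onz(k((401,305)),c,.052),"flange",onz(k((401,309)),c,.030))
a=onz(k((350,312)),c,.039);b=onz(k((459,311)),c,.039);print("pin",(a+b)/2,np.degrees(np.arctan2(*(a-b)[1::-1])),np.linalg.norm(a-b))
o,r=ray((321,250),c)
r=M.T@r;o=M.T@(o-e)
for h in (-.0365,-.0375,-.0385): print("bore in tool",o+r*(h-o[2])/r[2])
E
```

```text
tip [0.57277764 0.04809201 0.052     ] flange [0.57283105 0.04796061 0.03      ]
pin [0.57197351 0.04743194 0.039     ] 82.91255046033163 0.02139457548042057
bore in tool [ 0.00123229  0.00112646 -0.0365    ]
bore in tool [ 0.00176666  0.0011254  -0.0375    ]
bore in tool [ 0.00230103  0.00112434 -0.0385    ]
```

View pics/w17d.png

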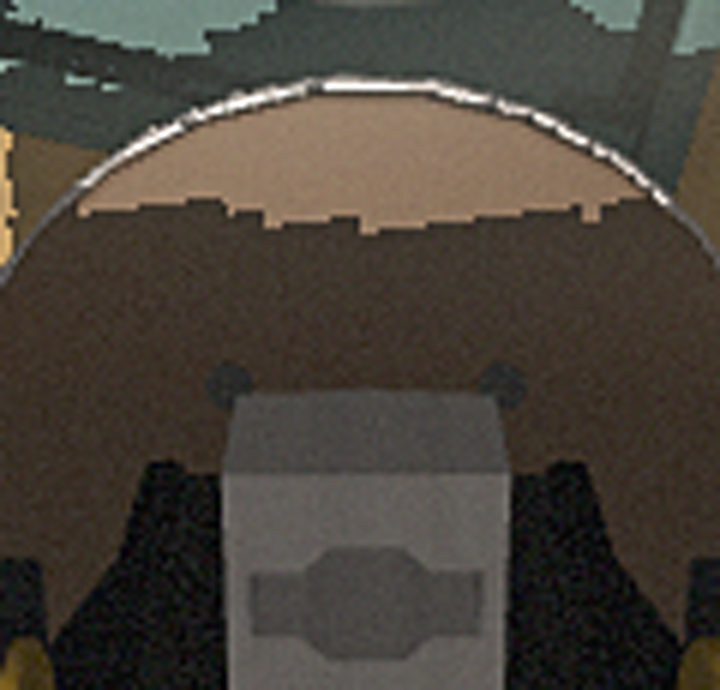

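The pin at (350–459, 311) in the crop lies parallel to the slot. I move over the spindle and down to just above its tip.

```bash
python3 -m jog '{"dp":[[0.04,-0.006,0],[0.08,-0.012,0],[0.1146,-0.0166,-0.02],[0.1146,-0.0166,-0.06],[0.1146,-0.0166,-0.09],[0.1146,-0.0166,-0.106],[0.1146,-0.0166,-0.106],[0.1146,-0.0166,-0.106]],"delta_rot":[[0,0,0],[0,0,0],[0,0,0],[0,0,0],[0,0,0],[0,0,0],[0,0,0],[0,0,0]],"claw":[24,24,24,24,24,24,24,24]}' 20; python3 - <<'E'
from h import *
s=bot.state();M=rot(s["orientation"]).as_matrix();print(s["ee_pos"],M.round(3)[:,2],np.degrees(np.arctan2(M[1,0],M[0,0])),s["wrist_force"])
c=bot.camera_params("wrist");im=bot.grab_frame("wrist");crop(im[:,:,::-1].copy(),240,160,400,280,5,"w18c.png")
for n,o in(("side",(295,140)),("scene",(240,150))):
    im=bot.grab_frame(n);crop(im[:,:,::-1].copy(),o[0],o[1],o[0]+110,o[1]+80,7,n+"18c.png")
E
```

```text
clock: 18.4
ee_pos: [0.5727, 0.0478, 0.0615]
orientation: [0.002, 0.998, -0.067, -0.001]
wrist_force: [0.2, 0.9, -1.9]
opening: 0.317
[0.57274476 0.04778908 0.06147309] [-0.003 -0.004 -1.   ] -7.666885794617891 [ 0.20761171  0.92678305 -1.93453314]
```

View pics/w18c.png

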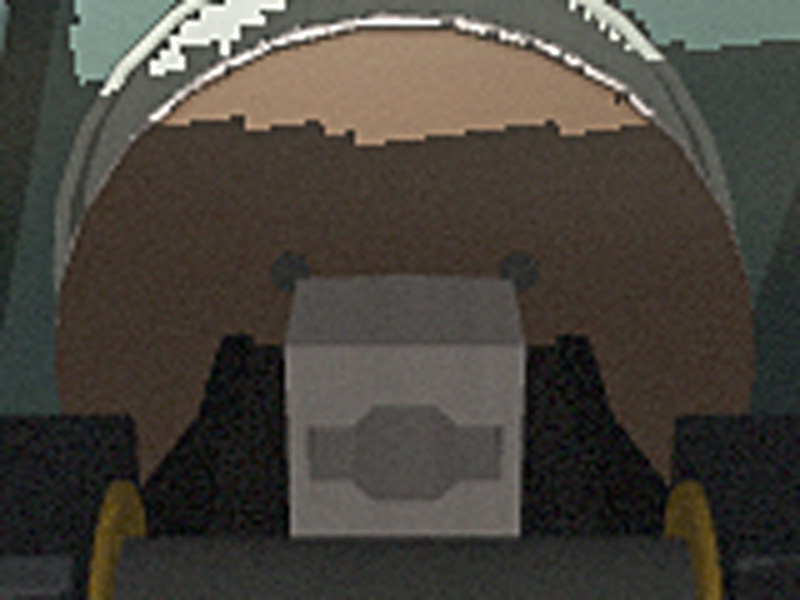

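View pics/side18c.png

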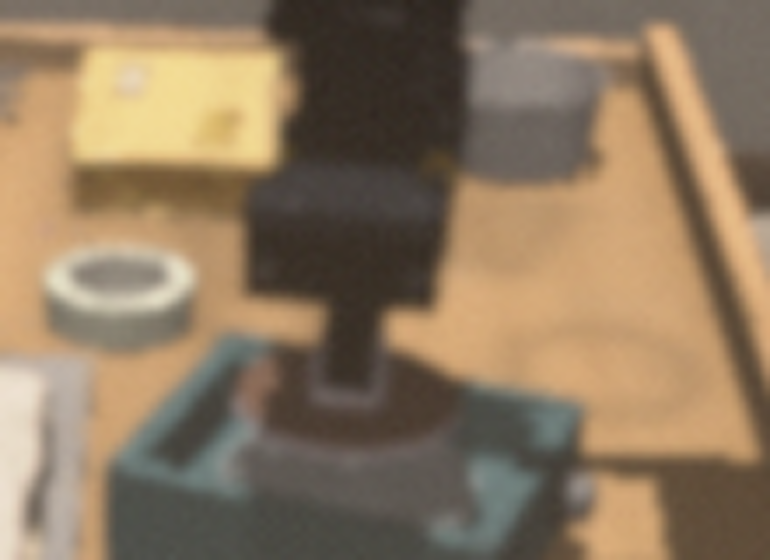

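View pics/scene18c.png

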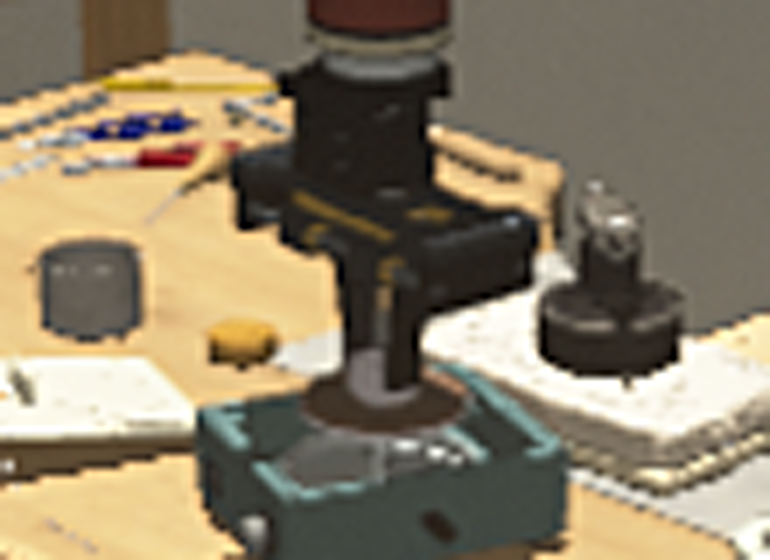

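```bash
python3 -m jog '{"dp":[[-0.001,0.0014,-0.005],[-0.001,0.0014,-0.013],[-0.001,0.0014,-0.018],[-0.001,0.0014,-0.018]],"delta_rot":[[0,0,0],[0,0,0],[0,0,0],[0,0,0]],"claw":[24,24,24,24]}' 20; python3 -m jog '{"dp":[[0,0,-0.004],[0,0,-0.007],[0,0,-0.007]],"delta_rot":[[0,0,0],[0,0,0],[0,0,0]],"claw":[24,24,24]}' 20
```

```text
clock: 18.95
ee_pos: [0.572, 0.0495, 0.0472]
orientation: [0.002, 0.998, -0.067, -0.001]
wrist_force: [-0.4, 0.5, -2.1]
opening: 0.317
clock: 19.25
ee_pos: [0.5715, 0.0495, 0.041]
orientation: [0.002, 0.998, -0.067, -0.001]
wrist_force: [0.4, -0.4, -1.7]
opening: 0.314
```

The wheel is past the tip height with no contact force. I continue gently.

```bash
python3 -m jog '{"dp":[[0,0,-0.003],[0,0,-0.006],[0,0,-0.006]],"delta_rot":[[0,0,0],[0,0,0],[0,0,0]],"claw":[24,24,24]}' 20; python3 -m jog '{"dp":[[0,0,-0.003],[0,0,-0.005],[0,0,-0.005]],"delta_rot":[[0,0,0],[0,0,0],[0,0,0]],"claw":[24,24,24]}' 20
```

```text
clock: 19.55
ee_pos: [0.5712, 0.0495, 0.0357]
orientation: [0.002, 0.998, -0.067, -0.002]
wrist_force: [-0.5, -0.1, -1.8]
opening: 0.318
clock: 19.85
ee_pos: [0.5709, 0.0495, 0.0313]
orientation: [0.002, 0.998, -0.067, -0.002]
wrist_force: [0.4, -1.0, -1.8]
opening: 0.319
```

```bash
python3 -m jog '{"dp":[[0.001,0,-0.003],[0.001,0,-0.005],[0.001,0,-0.005]],"delta_rot":[[0,0,0],[0,0,0],[0,0,0]],"claw":[24,24,24]}' 20; python3 - <<'E'
from h import *
s=bot.state();print(s["wrist_force"],s["wrist_torque"])
for n,o in(("side",(295,140)),("scene",(240,150))):
    im=bot.grab_frame(n);crop(im[:,:,::-1].copy(),o[0],o[1],o[0]+110,o[1]+80,7,n+"19c.png")
E
```

```text
clock: 20.15
ee_pos: [0.5714, 0.0495, 0.027]
orientation: [0.002, 0.998, -0.067, -0.002]
wrist_force: [0.8, 0.5, -1.7]
opening: 0.322
[ 0.79724405  0.51691038 -1.68145153] [ 0.02770141  0.01128465 -0.08256408]
```

View pics/scene19c.png

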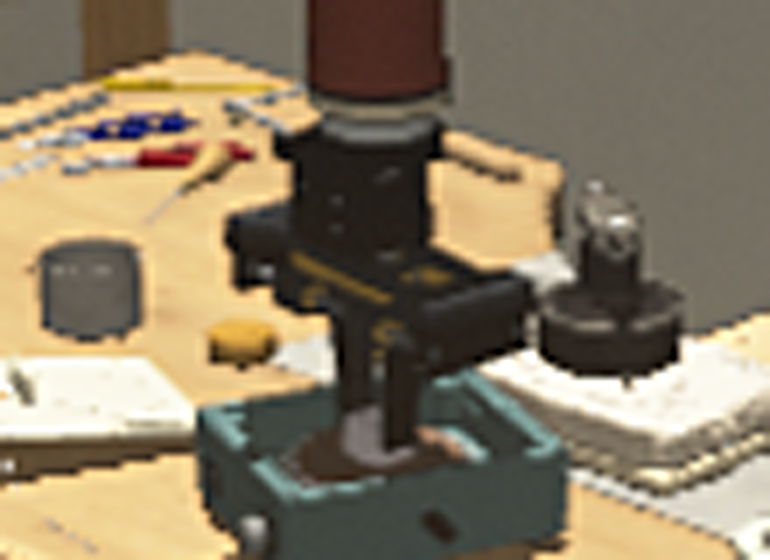

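View pics/side19c.png

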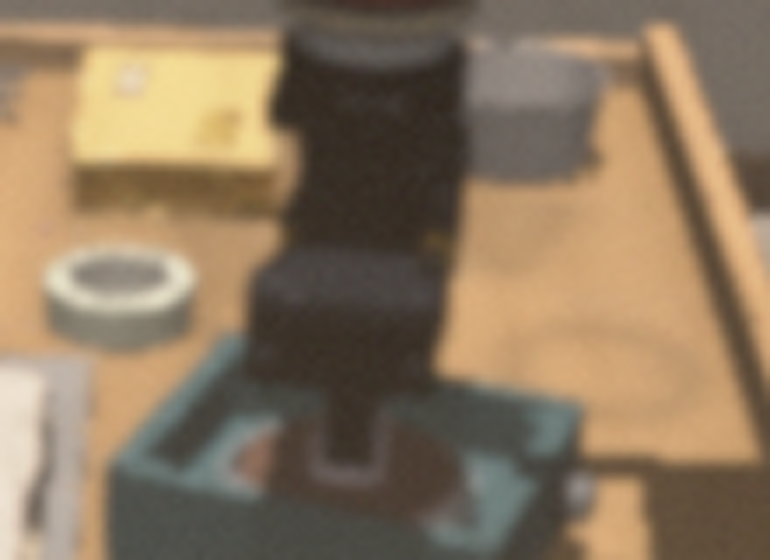

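```bash
python3 -m jog '{"dp":[[0,0,-0.002],[0,0,-0.004],[0,0,-0.004]],"delta_rot":[[0,0,0],[0,0,0],[0,0,0]],"claw":[24,24,24]}' 20; python3 -m jog '{"dp":[[0,0,-0.001],[0,0,-0.002],[0,0,-0.002]],"delta_rot":[[0,0,0],[0,0,0],[0,0,0]],"claw":[24,24,24]}' 20
```

```text
clock: 20.55
ee_pos: [0.5713, 0.0495, 0.0237]
orientation: [0.002, 0.998, -0.067, -0.002]
wrist_force: [-0.5, -0.0, -2.7]
opening: 0.319
clock: 20.85
ee_pos: [0.5715, 0.0495, 0.0231]
orientation: [0.002, 0.998, -0.067, -0.002]
wrist_force: [-2.7, 0.6, 5.2]
opening: 0.318
```

Contact comes at the predicted home height. I release and withdraw.

```bash
python3 -m jog '{"dp":[[0,0,0.0005],[0,0,0.0005],[0,0,0.0005],[0,0,0.0005],[0,0,0.0005],[0,0,0.0005]],"delta_rot":[[0,0,0],[0,0,0],[0,0,0],[0,0,0],[0,0,0],[0,0,0]],"claw":[29,32,36,42,48,52]}' 10; python3 -m jog '{"dp":[[0,0,0.02],[0,0,0.05],[-0.03,0,0.1],[-0.06,0.01,0.14],[-0.1,0.015,0.16],[-0.12,0.016,0.16],[-0.12,0.016,0.16],[-0.12,0.016,0.16]],"delta_rot":[[0,0,0],[0,0,0],[0,0,0],[0,0,0],[0,0,0],[0,0,0],[0,0,0],[0,0,0]],"claw":[56,56,56,56,56,56,56,56]}' 20; python3 - <<'E'
from h import *
c=bot.camera_params("wrist");im=bot.grab_frame("wrist");cv2.imwrite("pics/w20.png",im[:,:,::-1]);np.save("w20.npy",c,allow_pickle=True)
p=project([[.5735,.048,.05]],c)[0];u,v=map(int,p);crop(im[:,:,::-1].copy(),max(u-80,0),max(v-60,0),u+80,v+60,5,"w20c.png");print(p,max(u-80,0),max(v-60,0))
im=bot.grab_frame("side");cv2.imwrite("pics/side20.png",im[:,:,::-1]);crop(im[:,:,::-1].copy(),295,170,405,250,7,"side20c.png")
E
```

```text
clock: 21.45
ee_pos: [0.5715, 0.0495, 0.0234]
orientation: [0.002, 0.998, -0.067, -0.002]
wrist_force: [-0.7, -0.3, -0.5]
opening: 0.555
clock: 22.25
ee_pos: [0.4761, 0.0623, 0.1524]
orientation: [0.002, 0.998, -0.067, -0.001]
wrist_force: [0.6, -0.0, -0.4]
opening: 0.645
[320.59952542  90.06216662] 240 30
```

View pics/w20.png

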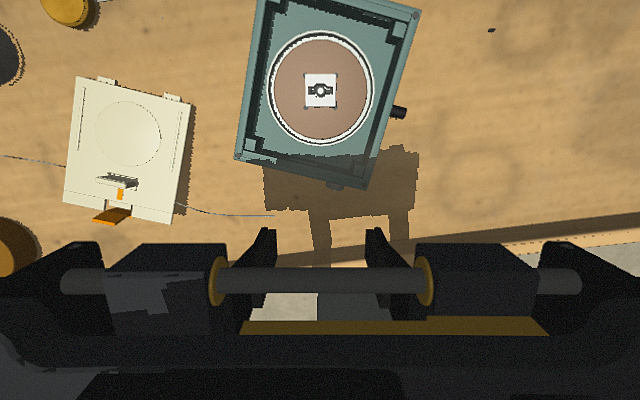

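View pics/w20c.png

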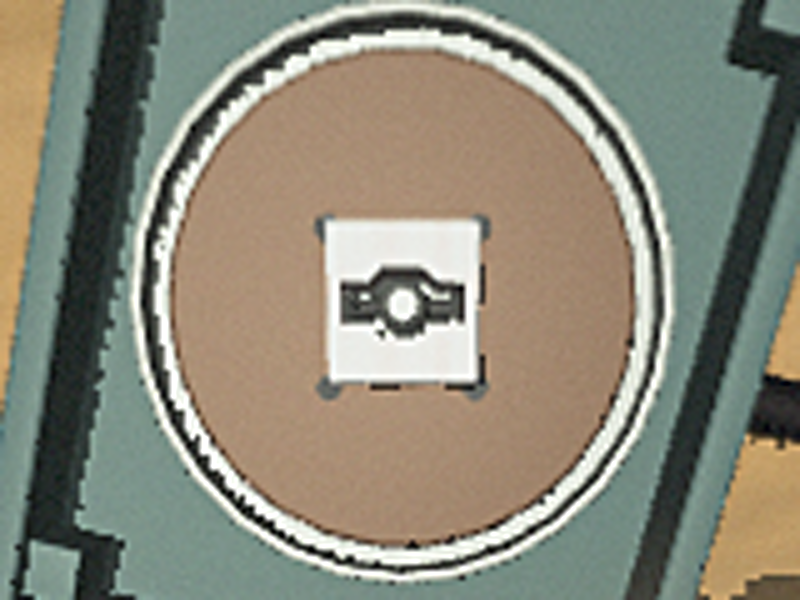

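View pics/side20c.png

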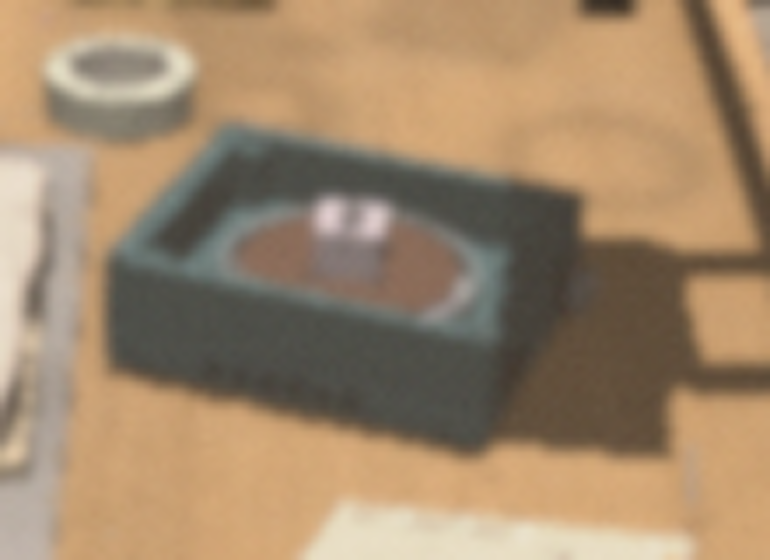

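```bash
python3 - <<'E'
from h import *
c=np.load("w20.npy",allow_pickle=True).item()
k=lambda p:np.array(p)/5+[240,30]
P=[(327,220),(478,220),(478,381),(331,383)]
for z in(.060,.065,.070):
    Q=np.array([onz(k(p),c,z) for p in P]);print(z,[round(np.linalg.norm(Q[i]-Q[(i+1)%4])*1000,1) for i in range(4)],Q.mean(0).round(4))
for z,zz in ((.038,"home"),(.048,"pin")):
    d=np.linalg.norm(onz(k((170,300)),c,z)-onz(k((635,300)),c,z));print(zz,"disc dia",d)
print("lid corners",[onz(p,c,z).round(3) for p,z in(((78,76),.012),((193,104),.012),((170,222),.032),((64,205),.032))])
a=cv2.imread("pics/side0.png").astype(int);b=cv2.imread("pics/side20.png").astype(int)
d=np.abs(a-b).max(2);d=cv2.GaussianBlur(d.astype(np.uint8),(3,3),0);cv2.imwrite("pics/diff.png",(d>35).astype(np.uint8)*255)
E
```

```text
0.06 [np.float64(27.6), np.float64(28.0), np.float64(27.8), np.float64(28.3)] [0.5726 0.0481 0.06  ]
0.065 [np.float64(27.1), np.float64(27.5), np.float64(27.3), np.float64(27.8)] [0.5723 0.0481 0.065 ]
0.07 [np.float64(26.6), np.float64(27.0), np.float64(26.8), np.float64(27.3)] [0.5721 0.0482 0.07  ]
home disc dia 0.09319309608968823
pin disc dia 0.0901095453445807
lid corners [array([0.622, 0.301, 0.012]), array([0.58 , 0.189, 0.012]), array([0.454, 0.242, 0.032]), array([0.49 , 0.354, 0.032])]
```

View pics/diff.png

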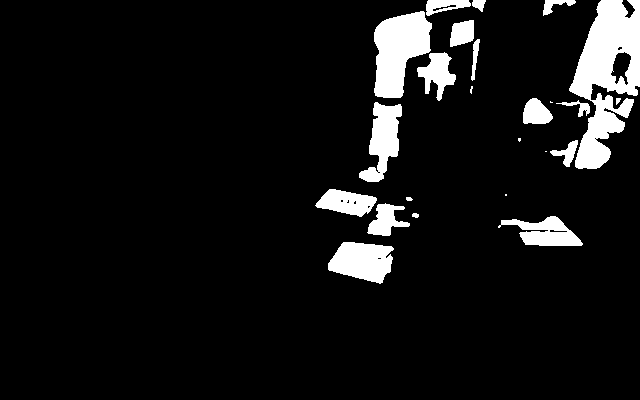

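View pics/side20.png

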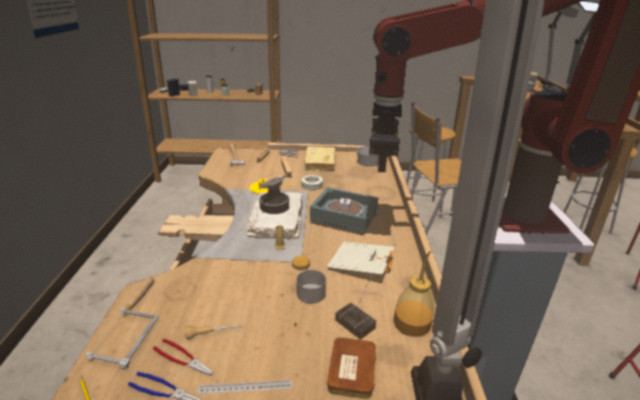

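The wheel is home: the hub measures 28 mm at z=60 mm, the pin is in the slot, and the release force was near zero. The difference image shows that only the lid, the wheel and the arm changed. I hand the job in.

```bash
python3 -c "
from cell import bot
print(bot.finish_job())"
```

```text
the job is handed in; nothing more can be done
None
```

I finished the job and handed it in at about 22 s. The lid is off and lying on the clear bench, and the lap wheel is home on the spindle.

**Lid:** I squeezed the tab against the rib until the jaws stopped at 34.4 mm. I then swung the lid up 13.6°, drew it about 11 mm forward and lifted it off, with wrist forces under 6 N. It lies to the left of the machine, centred near (0.537, 0.272), clear of the puck, tin and block.

**Wheel:** I gripped it by the hub and turned it to the pin angle seen by the camera, about 82°. It went down over the pin with no resistance and touched the flange at the expected height, within about 0.5 mm.

**Last checks:**
- **Height:** the hub top measures 28 mm wide at 60 mm above the bench, which matches fully home.
- **Slot:** the pin shows inside the slot.
- **Other objects:** a before-and-after side picture shows only the lid, wheel and arm changed. The dish was partly behind the arm in the last picture.

**What disagreed:**
- **Finger length:** the real fingertips were about 21 mm short of the reported TCP. My first squeeze closed above the tab without touching anything, so I corrected the height and tried again.
- **Disc diameter:** the wheel measured 93 mm instead of 96 mm. I think this is from which edge I picked in the picture; it still fits home better than standing on the pin, where it would have measured 90 mm.

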